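# Battery swap and reload at the cordless pipe deburrer

## Robot

A 7-joint arm with a two-finger parallel gripper is mounted at the origin on the work surface. World frame = base frame: x ahead of the robot, y to its left, z up, the work surface at z = 0. Lengths are in m, angles in rad, forces in N, time in s.
With the tool pointing down it reaches from about 0.425 to 0.875 m from the base axis. Payload 9.9 kg.
Tool frame: the origin (TCP) lies midway between the tips of the shut fingers; the grasp point (between the pads) lies 19 mm behind it; x points along the fingers, y is the direction in which the jaws open and shut, and the axes are right-handed (so a half turn about x gives the same grasp; the last joint's range is limited). The gripper opens to 85 mm and grips with 20 to 120 N. Pads are 22 mm wide; open, the fingers measure 114 mm over their backs; the gripper's body (76 mm by 85 mm) begins 54 mm behind the grasp point. The pads swing forward as they close: fully open they stand 13 mm farther back than shut.
Start: joints at [1.09, 0.576, 0.025, 1.437, -0.015, 1.129, -0.057], TCP at [0.261, -0.623, 0.231] pointing down, gripper open.
Joint ranges: [-2.76, 2.76], [-0.34, 2.15], [-1.52, 1.57], [0.19, 2.46], [-1.09, 4.23], [0.17, 1.99], [-2.82, 2.82]. Speed limits (rad/s): [2.22, 2.22, 3.01, 3.01, 3.14, 3.14, 3.14].

## Interface

Orientations are given as a rotation vector (axis times angle).
In Python, from rig import monitor, snapshot, bot gives the robot as it stands.
- The arm moves only by the tool arm_command, never from a script. Its argument "steps" is a list of rows, each a list of 5 numbers: the shift along the tool's x, y, z in cm, then the turn about the tool's x in degrees, then the finger opening in cm, from 0 to 8.54. A call has 1 to 12 rows; each row shifts and turns the commanded pose from where the row before left it, along the tool's axes as they then stand; what a row does not reach is not made up. A row lasts 1/12 s, in which the tool goes at most 41.7 mm and 7.16 degrees, less where a joint would pass 70% of its speed; a pose out of reach is approached as far as the arm can. A call is refused whole if a number of a shift passes 4.17 or a number of a turn 7.16, either way. A call with a gripper value outside its range is refused whole. The fingers move at their own pace and stop on an object; "grip_force" is the grip in N (left out, the last holds). Time passes only in rows, so rows that do not move let the fingers close. It gives the time, the measured TCP pose, the force and the opening at its end, in the units of the state.
- monitor.get_obs(): the state, without advancing time (a new reading comes with each control period).
- snapshot(name): name is "scene" or "side" or "wrist"; returns a dict with "color" (384x512x3 uint8, red, green, blue), "fx", "fy", "cx", "cy" (pixels), "pose" (4x4, takes a point from camera to world coordinates); the wrist camera has in their place "tool_from_camera" (4x4, takes a point from camera to tool coordinates, whose origin is the TCP and whose axes are the tool frame's). Camera axes: x right, y down, z forward; pixel columns grow to the right and rows downward; lengths in m; the calibration is good to about 2 mm. The wrist camera is an equidistant fisheye: a pixel r from the principal point sees the ray r / f radians off the axis. A picture is of the moment at which its call begins: read the wrist's pose just before it. There is no depth.
- bot.close_job(): hands the job in, once; it reports no verdict.
The state is a dict: "time": time; "qpos": joint angles; "qd": joint speeds; "effort": joint torques, N m; "position": TCP position; "tcp_rot": TCP orientation; "ft_force": force on the tool from outside, world axes, zero at the start; "wrist_torque": the same for the moment, N m; "finger_gap": opening from 0.0 (shut) to 1.0 (fully open).
Only numpy, scipy, OpenCV 4.12 (cv2) and the standard library are available. Lean on these libraries where they do the work, as an engineer would, in place of code of your own. Each camera call takes 0.05 s, during which the arm holds its last target.

## Task

Get the cordless pipe deburrer ready for the next run: switch it off at the red lever, then take the flat battery (red) off the dock and lay it upright in the blue tray, slide the fresh battery (green) onto the dock rail fully home until the detent clicks in, and lay every white pipe on the bench level in its own pair of V-notches on the stand, with the end plugs outside the two plates. When all of that is in place, switch it back on, let go, and leave the tape measure, tape roll, glue bottle and mug where they stand.

Things in the scene. Friction and masses are not known exactly. Their poses are not given: they have to be found in the camera images.
- dock: power dock fixed to the bench, turned about z only: slippery grey deck 220 (x) x 110 (y), top 25 above the bench; origin at the centre of its underside. +x runs along the rail to the black end stop (x = 95 to 110, 45 above the deck). The half x = -110 to 0 is a flat apron between yellow lines: set the battery there in line with the rail and slide it along +x to the stop.
- rail_nose (a point): rounded nose of the steel T-rail, on the deck top at x = 0, y = 0 of the dock. The rail runs from here to the stop: stem 16 wide, head 36 wide from 10 to 16 above the deck. A battery on it has 2 mm play to either side and 2 mm up.
- dock_home (a point): point on the deck top where the origin of a fully home battery lies, 44.5 beyond the rail nose (the battery then stands 0.5 mm short of the stop); axes as the dock. A home battery has its +x along the dock's +x.
- dock_apron (a point): point on the apron, deck top, 101.5 mm before home along the rail: a battery with its origin here stands free, just in front of the rail's nose
- detent (a joint): sprung brass ball in the rail head, 28 mm beyond the home point: 0 = fully up (nothing on it, or battery held home), 0.0015 to 0.004 m when pressed down under a battery that is not home. It takes roughly 8 to 15 N along the rail to push a battery over it, either way.
- switch (a joint): red toggle lever of the switch, on the dock's -y side: 0 = off (leaning to the dock's -x), 1.0 rad = on (leaning to the dock's +x); stays where it is left, moves at about 1 N on the tip.
- switch_tip (a point): centre of the red ball (26 mm across) on the end of the lever, 80 mm from its pivot; the pivot lies 22 above the bench, at x = -30, y = -100 in the dock frame; it swings in the dock's x-z plane. The block under it is 70 x 50 x 25 high.
- flat: spent battery pack, red grip block, starts fully home on the dock; the same shape as the fresh one: 100 long (x), 70 wide (y), 72 high, about 0.5 kg; origin at the centre of its underside, z up, +x to the end that is on the rail's stop side (white strip). Grip block 44 wide (y), 80 long, 40 to 72 above the underside, its middle 6 behind the origin.
- fresh: fresh battery pack, green grip block, starts on the bench: 100 long (x), 70 wide (y), 72 high, about 0.5 kg; origin at the centre of its underside, z up, +x towards its leading end (white strip across the top of the black base), which goes onto the rail first. Grip block 44 wide (y), 80 long, 40 to 72 above the underside, its middle 6 behind the origin.
- fresh_slot (a point): on the fresh battery's underside, 28 ahead of its origin: the cross groove that takes the detent ball (24 long, in the roof of the slot). The lengthwise T-slot under the battery is open at both ends: mouth 26 wide, undercut 40 wide from 8 to 18 above the underside.
- tray: blue open tray fixed to the bench, 150 (x) x 120 (y) outside, 22 high, walls and floor about 4; origin at the centre of its underside; a battery laid in it lengthwise (its x along the tray's x) has about 20 mm to spare on each side
- stand: deburring stand fixed to the bench, turned about z only: base 270 (x) x 150 (y) x 12, origin at the centre of its underside. Two blue plates 12 thick stand at y = +48 and -48, each with four 90-degree V-notches 62 apart along x; pipes lie along the stand's y. On its +y side, from y = 122 on, a blue gear housing 85 high with a steel cone facing each notch pair.
- notch0 (a point): axis point of a pipe lying in notch pair 0 (nearest the -x end), midway between the plates, 60 above the bench; axes as the stand (the pipe lies along y). The V is 42 wide at its top, about 1 above this point.
- notch1 (a point): axis point of a pipe lying in notch pair 1 (second from the -x end), midway between the plates, 60 above the bench; axes as the stand (the pipe lies along y). The V is 42 wide at its top, about 1 above this point.
- notch2 (a point): axis point of a pipe lying in notch pair 2 (third from the -x end), midway between the plates, 60 above the bench; axes as the stand (the pipe lies along y). The V is 42 wide at its top, about 1 above this point.
- notch3 (a point): axis point of a pipe lying in notch pair 3 (nearest the +x end), midway between the plates, 60 above the bench; axes as the stand (the pipe lies along y). The V is 42 wide at its top, about 1 above this point.
- pipe0: white plastic pipe 28 in diameter, 170 long over two grey hexagonal end plugs (15 long, 36 across flats, 140 between their inner faces), about 0.15 kg; may be absent. Origin: middle of the pipe on its axis; x along the pipe, both ends alike. On the bench it rests on its plugs with the axis 18 above the bench.
- pipe1: white plastic pipe 28 in diameter, 170 long over two grey hexagonal end plugs (15 long, 36 across flats, 140 between their inner faces), about 0.15 kg; may be absent. Origin: middle of the pipe on its axis; x along the pipe, both ends alike. On the bench it rests on its plugs with the axis 18 above the bench.
- pipe2: white plastic pipe 28 in diameter, 170 long over two grey hexagonal end plugs (15 long, 36 across flats, 140 between their inner faces), about 0.15 kg; may be absent. Origin: middle of the pipe on its axis; x along the pipe, both ends alike. On the bench it rests on its plugs with the axis 18 above the bench.
- pipe3: white plastic pipe 28 in diameter, 170 long over two grey hexagonal end plugs (15 long, 36 across flats, 140 between their inner faces), about 0.15 kg; may be absent. Origin: middle of the pipe on its axis; x along the pipe, both ends alike. On the bench it rests on its plugs with the axis 18 above the bench.
- tapemeasure: bystander: tape measure standing or lying on the bench, not to be disturbed
- taperoll: bystander: roll of tape standing or lying on the bench, not to be disturbed
- glue: bystander: glue bottle standing or lying on the bench, not to be disturbed
- mug: bystander: mug standing or lying on the bench, not to be disturbed

How it is judged:
By the outcome, as a careful person would: the job done as asked, in the order asked, and still so for the second after the job is handed in, with the robot touching nothing.
Of pipe0, pipe1, pipe2, pipe3 only 3 to 4 are there at a start; the rules pass over those that are not, and their reading is None.
At some moment in a run one of fresh may be knocked a few centimetres aside while the robot is not near it.
Once in a run the grip may slacken for a moment while it holds something.
It also fails if it takes over 210 s, if anything falls off the work surface, if the arm or the gripper's body presses on something with over 40 N, if the wrist force passes 120 N, or if a joint passes its speed limit or range.

## Working session

There is one attempt and no reset: what is moved stays moved. The work goes in short steps, Python scripts to look and compute and a tool call to move; the robot and the scene stay as the last step left them, time stands still between calls to the robot, and variables do not carry over. Pictures are saved under pics/ and viewed, and the job is handed in when it is done.

Besides the shell and the picture viewer there is one more tool, called after "Request:" as name(argument=value, ...), one argument or row to a line, values as JSON. arm_command: Moves the arm, as the interface text tells. Its arguments: {"type":"object","properties":{"steps":{"type":"array"},"grip_force":{"type":"number"}},"required":["steps"]}

```bash
ls; mkdir -p pics
cat > h.py <<'E'
import numpy as np, cv2, json
from rig import monitor, snapshot, bot
from scipy.spatial.transform import Rotation as R
def snap(cam,name,crop=None,scale=1):
    o=monitor.get_obs()
    s=snapshot(cam)
    im=cv2.cvtColor(s['color'],cv2.COLOR_RGB2BGR)
    cv2.imwrite(f'pics/{name}_raw.png',im)
    T=None
    if cam=='wrist':
        T=np.eye(4);T[:3,:3]=R.from_rotvec(o['tcp_rot']).as_matrix();T[:3,3]=o['position']
        s['pose']=T@np.array(s['tool_from_camera'])
    d={k:(np.array(s[k]).tolist()) for k in ['fx','fy','cx','cy','pose']}
    d['fish']=cam=='wrist'
    json.dump(d,open(f'pics/{name}.json','w'))
    if crop: im=im[crop[1]:crop[3],crop[0]:crop[2]]
    if scale!=1: im=cv2.resize(im,None,fx=scale,fy=scale,interpolation=cv2.INTER_CUBIC)
    cv2.imwrite(f'pics/{name}.png',im)
    return s
def ray(name,u,v):
    d=json.load(open(f'pics/{name}.json'));P=np.array(d['pose'])
    a=(u-d['cx'])/d['fx'];b=(v-d['cy'])/d['fy']
    if d['fish']:
        r=np.hypot(a,b);k=np.sin(r)/r if r>1e-9 else 1
        c=np.array([a*k,b*k,np.cos(r)])
    else: c=np.array([a,b,1.])
    return P[:3,3],P[:3,:3]@c
def px(name,u,v,z):
    o,d=ray(name,u,v);return o+d*(z-o[2])/d[2]
def proj(name,p):
    d=json.load(open(f'pics/{name}.json'));P=np.array(d['pose'])
    c=P[:3,:3].T@(np.array(p)-P[:3,3])
    if d['fish']:
        r=np.arctan2(np.hypot(c[0],c[1]),c[2]);k=r/max(1e-9,np.hypot(c[0],c[1]))
        return np.array([d['cx']+d['fx']*c[0]*k,d['cy']+d['fy']*c[1]*k])
    return np.array([d['cx']+d['fx']*c[0]/c[2],d['cy']+d['fy']*c[1]/c[2]])
def tool():
    o=monitor.get_obs();return np.array(o['position']),R.from_rotvec(o['tcp_rot']).as_matrix(),o
def st():
    p,M,o=tool()
    print('t',round(o['time'],2),'pos',np.round(p,4),'x',np.round(M[:,0],3),'y',np.round(M[:,1],3),'F',np.round(o['ft_force'],1),'gap',round(o['finger_gap'],3),'q',np.round(o['qpos'],2))
E
python3 - <<'E'
from h import *
st()
for c in ['scene','side','wrist']:
    s=snap(c,c+'0',scale=1.5)
    print(c,s['fx'],s['cx'],s['cy'],np.round(s['pose'],3).tolist())
E
```

```text
pics
t 0.0 pos [ 0.2607 -0.6221  0.2304] x [-0.001  0.001 -1.   ] y [ 0.387 -0.922 -0.002] F [0.2 0.3 0.5] gap 1.001 q [ 1.09  0.58  0.02  1.44 -0.01  1.13 -0.06]
scene 450.2797291589143 257.0784016472667 183.16608520921343 [[-0.115, 0.823, -0.556, 1.196], [0.993, 0.099, -0.058, 0.033], [0.008, -0.559, -0.829, 1.002], [0.0, 0.0, 0.0, 1.0]]
side 435.5715170166369 258.9737847654515 188.19790583475526 [[-0.796, -0.393, 0.459, -0.067], [-0.605, 0.502, -0.619, 0.795], [0.013, -0.77, -0.637, 0.964], [0.0, 0.0, 0.0, 1.0]]
wrist 297.3186396354542 254.57796869506646 192.6612772033716 [[0.388, -0.881, -0.272, 0.33], [-0.922, -0.37, -0.114, -0.593], [-0.0, 0.295, -0.955, 0.372], [0.0, 0.0, 0.0, 1.0]]
```

View pics/scene0.png

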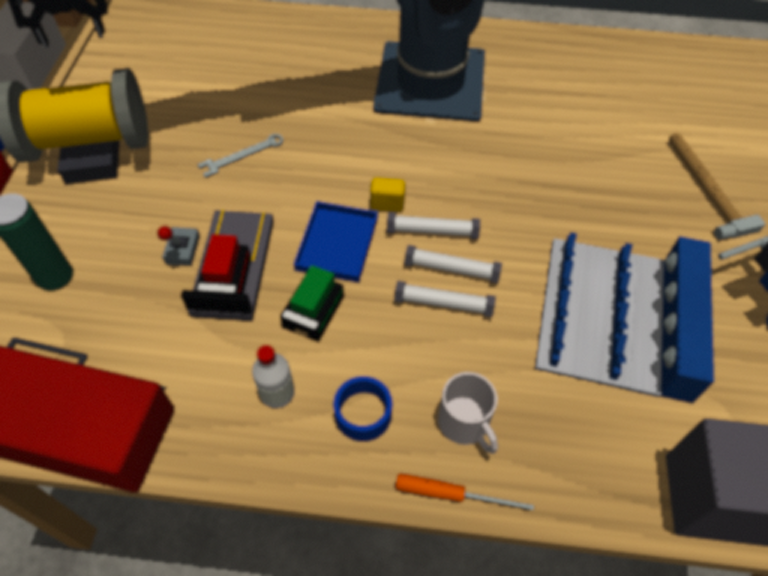

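View pics/side0.png

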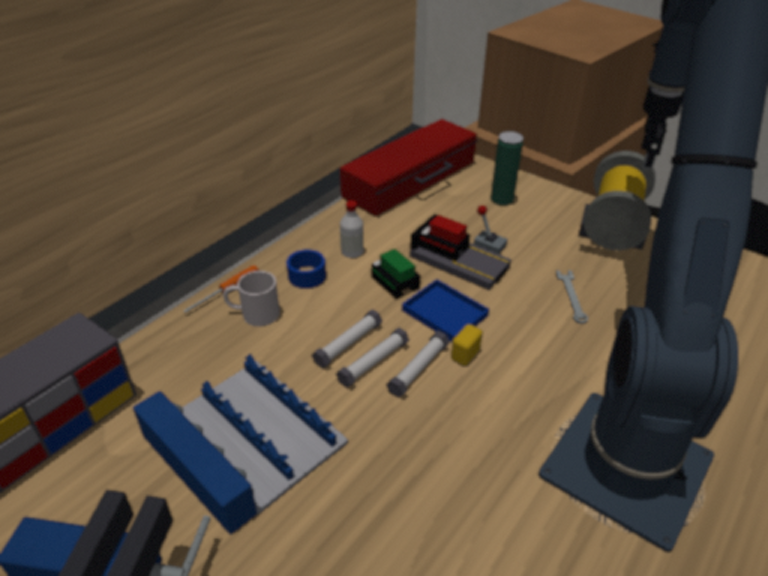

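View pics/wrist0.png

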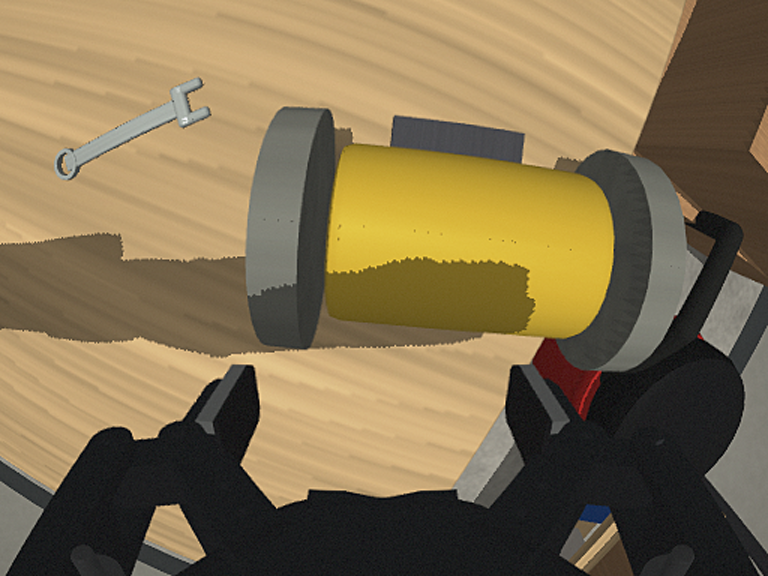

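The scene shows three pipes (shown near 433,227; 453,265; 445,299), the dock at 230,265, the lever ball at 165,233, the tray at 337,240, the fresh battery at 313,300 and the stand at 625,310. I'll zoom in to measure them.

Run:
```python
import cv2
im=cv2.imread('pics/scene0_raw.png')
cv2.imwrite('pics/c1.png',cv2.resize(im[110:240,95:265],None,fx=4.5,fy=4.5,interpolation=cv2.INTER_CUBIC))
cv2.imwrite('pics/c2.png',cv2.resize(im[110:280,240:490],None,fx=3.2,fy=3.2,interpolation=cv2.INTER_CUBIC))
```

```text
(no output)
```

View pics/c1.png

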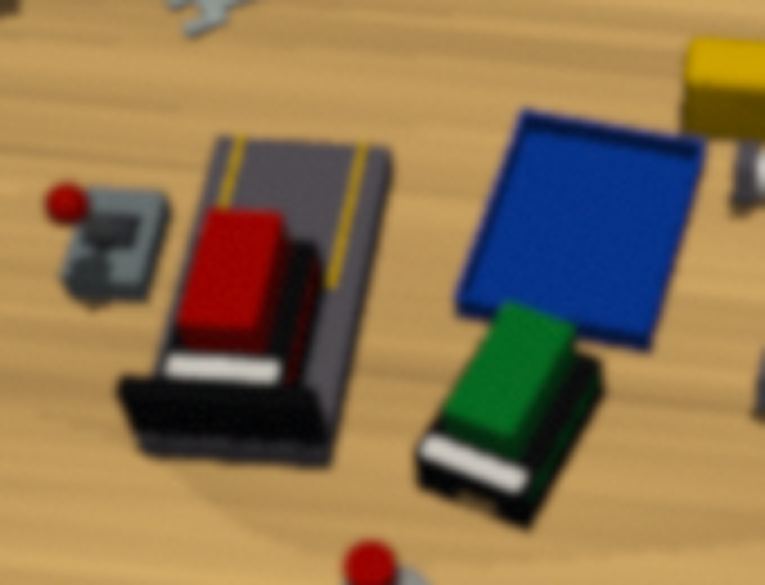

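View pics/c2.png

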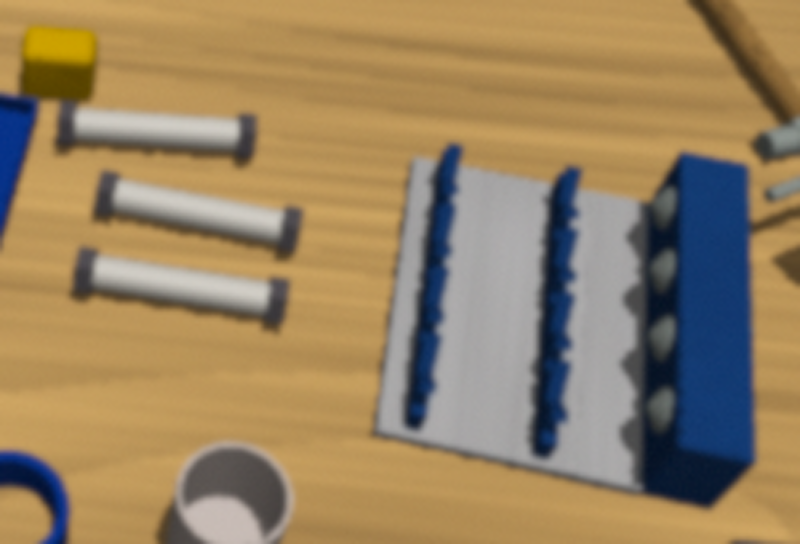

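```bash
cat > m.py <<'E'
from h import *
def c1(u,v,z): return px('scene0',95+(u+.5)/4.5-.5,110+(v+.5)/4.5-.5,z)
def c2(u,v,z): return px('scene0',240+(u+.5)/3.2-.5,110+(v+.5)/3.2-.5,z)
P=lambda n,p:print(n,np.round(p,4))
E
python3 - <<'E'
from m import *
print('dock'); 
A=c1(217,138,.025);B=c1(390,152,.025);C=c1(140,447,.025) ; D=c1(332,452,.025)
for n,p in zip('ABCD',(A,B,C,D)):P(n,p)
print('strip flat');P('',c1(165,360,.025+.04));P('',c1(282,372,.065))
for n,(u,v) in dict(a=(213,212),b=(286,215),c=(180,328),d=(252,335)).items(): P('flatgrip '+n,c1(u,v,.097))
for z in (.08,.092): P('ball',c1(67,203,z))
print('block');[P('',c1(u,v,.025)) for u,v in ((85,190),(168,195),(147,300),(65,285))]
print('tray');[P('',c1(u,v,.022)) for u,v in ((525,113),(705,145),(648,348),(458,303))]
print('fresh');[P('',c1(u,v,.072)) for u,v in ((508,302),(577,325),(512,450),(443,420))]
print('strip');[P('',c1(u,v,.04)) for u,v in ((425,437),(528,473),(518,492),(422,455))]
print('pipes')
for a,b in (((66,126),(246,137)),((108,195),(290,230)),((86,273),(276,302))):
    p=c2(*a,.018);q=c2(*b,.018);P('',np.r_[p[:2],q[:2],(p+q)[:2]/2,np.linalg.norm(p-q),np.degrees(np.arctan2(q[1]-p[1],q[0]-p[0]))])
print('stand base');[P('',c2(u,v,.012)) for u,v in ((414,158),(375,432),(640,203),(640,490))]
print('plates tops ends');[P('',c2(u,v,.065)) for u,v in ((455,148),(418,425),(573,170),(546,452))]
print('tape');[P('',c2(u,v,.03)) for u,v in ((25,28),(95,32),(95,98),(25,90))]
E
```

```text
dock
A [ 0.4359 -0.3677  0.025 ]
B [ 0.4339 -0.2591  0.025 ]
C [ 0.6582 -0.3536  0.025 ]
D [ 0.6486 -0.2466  0.025 ]
strip flat
 [ 0.6244 -0.3394  0.065 ]
 [ 0.6244 -0.2737  0.065 ]
flatgrip a [ 0.5443 -0.3268  0.097 ]
flatgrip b [ 0.5415 -0.2858  0.097 ]
flatgrip c [ 0.6229 -0.3243  0.097 ]
flatgrip d [ 0.6227 -0.2848  0.097 ]
ball [ 0.5358 -0.4178  0.08  ]
ball [ 0.5444 -0.4119  0.092 ]
block
 [ 0.4854 -0.4368  0.025 ]
 [ 0.4831 -0.3858  0.025 ]
 [ 0.5603 -0.3771  0.025 ]
 [ 0.5556 -0.4278  0.025 ]
tray
 [ 0.3905 -0.1825  0.022 ]
 [ 0.4024 -0.0671  0.022 ]
 [ 0.5566 -0.0815  0.022 ]
 [ 0.5386 -0.1967  0.022 ]
fresh
 [ 0.5681 -0.1574  0.072 ]
 [ 0.5788 -0.1168  0.072 ]
 [ 0.6624 -0.1385  0.072 ]
 [ 0.6484 -0.1785  0.072 ]
strip
 [ 0.6415 -0.1935  0.04  ]
 [ 0.6573 -0.1332  0.04  ]
 [ 0.6697 -0.1366  0.04  ]
 [ 0.653  -0.1929  0.04  ]
pipes
 [ 4.21700e-01 -3.96000e-02  4.14900e-01  1.16200e-01  4.18300e-01
  3.83000e-02  1.56000e-01  9.24895e+01]
 [4.90600e-01 3.60000e-03 5.08000e-01 1.56400e-01 4.99300e-01 8.00000e-02
 1.53800e-01 8.35267e+01]
 [ 5.70100e-01 -6.80000e-03  5.79200e-01  1.47000e-01  5.74600e-01
  7.01000e-02  1.54000e-01  8.65837e+01]
stand base
 [0.4156 0.2616 0.012 ]
 [0.6825 0.2259 0.012 ]
 [0.4406 0.4504 0.012 ]
 [0.7071 0.4214 0.012 ]
plates tops ends
 [0.443  0.2831 0.065 ]
 [0.7007 0.2465 0.065 ]
 [0.4541 0.3775 0.065 ]
 [0.7114 0.3369 0.065 ]
tape
 [ 0.3241 -0.0878  0.03  ]
 [ 0.3212 -0.0247  0.03  ]
 [ 0.3973 -0.0171  0.03  ]
 [ 0.3958 -0.0786  0.03  ]
```

```bash
cat >> h.py <<'E'
def plan(wps,step=4.0,turn=7.0):
    """wps: list of (x,y,z,jawyaw_deg or None[,step]). prints rows [x,y,z,turn] from measured pose; jaw yaw modulo 180"""
    p,M,o=tool(); yaw=np.degrees(np.arctan2(M[1,1],M[0,1])); p=p.copy()
    print('from',np.round(p,4),'yaw',round(yaw,2))
    for w in wps:
        s=w[4] if len(w)>4 else step
        dy=0 if w[3] is None else (w[3]-yaw+90)%180-90
        d=(np.array(w[:3])-p)*100
        n=int(max(1,np.ceil(np.linalg.norm(d)/s-1e-6),np.ceil(abs(dy)/turn-1e-6)))
        rows=[]
        for i in range(n):
            a=np.radians(yaw); y=np.array([np.cos(a),np.sin(a),0]); x=np.array([0,0,-1.]); z=np.cross(x,y)
            r=[round(float(v),2) for v in (d@x/n,d@y/n,d@z/n)]+[round(float(-dy/n),1)]
            rows.append(r); p=p+(r[0]*x+r[1]*y+r[2]*z)/100; yaw-=r[3]
        if all(r==rows[0] for r in rows): print(n,'x',rows[0])
        else: print(n,'rows',rows)
E
python3 -c "
from h import *
plan([(0.50,-0.42,.25,-87)])"
```

```text
from [ 0.2607 -0.6222  0.2306] yaw -67.27
8 rows [[-0.24, -1.18, -3.74, 2.5], [-0.24, -1.34, -3.68, 2.5], [-0.24, -1.5, -3.62, 2.5], [-0.24, -1.65, -3.55, 2.5], [-0.24, -1.81, -3.47, 2.5], [-0.24, -1.96, -3.39, 2.5], [-0.24, -2.1, -3.3, 2.5], [-0.24, -2.24, -3.21, 2.5]]
```

Request:
arm_command(
  steps=[
    [-4,0,0,0,0],
    [-1.2,-1.2,-3.7,2.5,0],
    [-0.2,-1.3,-3.7,2.5,0],
    [0,-1.5,-3.6,2.5,0],
    [0,-1.6,-3.6,2.5,0],
    [0,-1.8,-3.5,2.5,0],
    [0,-2,-3.4,2.5,0],
    [0,-2.1,-3.3,2.5,0],
    [3.5,-2.2,-1.2,2.2,0],
    [0,0,0,0,0],
    [0,0,0,0,0],
  ],
)

```text
time: 1.07
position: [0.4807, -0.4208, 0.2493]
tcp_rot: [2.191, 0.066, -2.198]
ft_force: [-0.9, -0.9, 0.1]
finger_gap: -0.002
```

Run:
```python
from h import *
st(); snap('wrist','w1',scale=1.5); st()
```

```text
t 1.07 pos [ 0.4807 -0.4208  0.2493] x [-0.003  0.003 -1.   ] y [ 0.057 -0.998 -0.003] F [-0.9 -0.9  0.1] gap -0.002 q [ 0.6   0.51  0.08  1.51 -0.04  1.13 -0.83]
t 1.12 pos [ 0.4801 -0.4232  0.2508] x [-0.002  0.001 -1.   ] y [ 0.054 -0.999 -0.001] F [ 0.3 -1.6  0.3] gap -0.001 q [ 0.6   0.51  0.08  1.51 -0.04  1.13 -0.83]
```

View pics/w1.png

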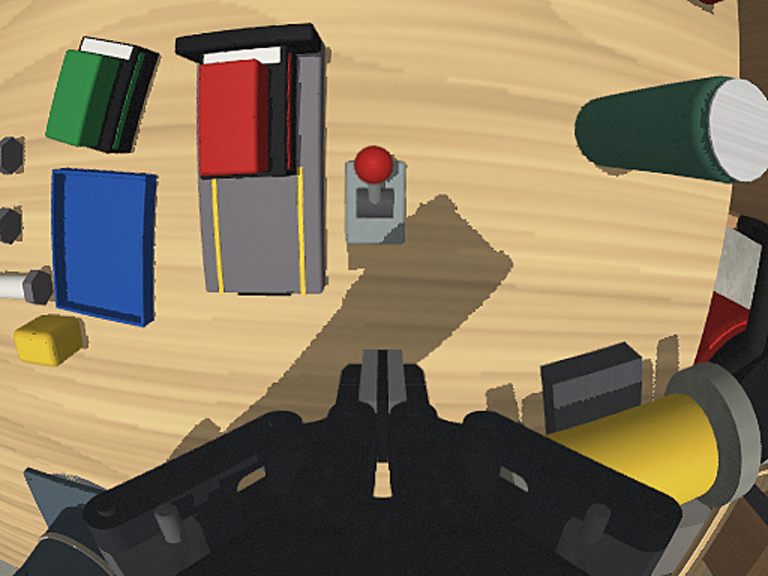

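```bash
cat > m.py <<'E'
from h import *
def D(name,u,v,z,s=1.5,o=(0,0)): return px(name,o[0]+(u+.5)/s-.5,o[1]+(v+.5)/s-.5,z)
P=lambda n,p:print(n,np.round(p,4))
E
python3 - <<'E'
from m import *
f=lambda n,L,z:[P(n,D('w1',u,v,z)) for u,v in L]
f('deck -x corners (L,R)',[(207,291),(324,293)],.025)
f('yellow lines L',[(213,182),(220,292)],.025)
f('yellow lines R',[(300,170),(302,292)],.025)
f('flat top',[(200,66),(266,60),(268,177),(201,176)],.097)
f('block',[(346,163),(405,163),(405,243),(347,243)],.025)
f('ball',[(373,164)],.092)
f('tray',[(52,170),(157,173),(153,326),(52,309)],.022)
f('fresh top',[(68,51),(115,62),(97,150),(48,133)],.072)
E
```

```text
deck -x corners (L,R) [ 0.4311 -0.2645  0.025 ]
deck -x corners (L,R) [ 0.4357 -0.373   0.025 ]
yellow lines L [ 0.5293 -0.2734  0.025 ]
yellow lines L [ 0.4309 -0.2774  0.025 ]
yellow lines R [ 0.5403 -0.3499  0.025 ]
yellow lines R [ 0.4355 -0.3536  0.025 ]
flat top [ 0.6163 -0.2888  0.097 ]
flat top [ 0.618  -0.3364  0.097 ]
flat top [ 0.5383 -0.3414  0.097 ]
flat top [ 0.5388 -0.2926  0.097 ]
block [ 0.5474 -0.3876  0.025 ]
block [ 0.5501 -0.4354  0.025 ]
block [ 0.4836 -0.4398  0.025 ]
block [ 0.4808 -0.3914  0.025 ]
ball [ 0.5492 -0.411   0.092 ]
tray [ 0.5464 -0.0865  0.022 ]
tray [ 0.5378 -0.2163  0.022 ]
tray [ 0.3902 -0.2006  0.022 ]
tray [ 0.3975 -0.0652  0.022 ]
fresh top [ 0.6507 -0.1465  0.072 ]
fresh top [ 0.633  -0.1996  0.072 ]
fresh top [ 0.5614 -0.1842  0.072 ]
fresh top [ 0.5806 -0.1267  0.072 ]
```

```bash
python3 -c "
from h import *
plan([(0.605,-0.411,.25,-87),(0.605,-.411,.08,None)])"
```

```text
from [ 0.4801 -0.4232  0.2508] yaw -86.89
4 x [0.02, -0.13, -3.14, 0.0]
5 x [3.4, -0.0, 0.0, 0.0]
```

Request:
arm_command(
  steps=[
    [0,-0.1,-3.1,0,0],
    [0,-0.1,-3.1,0,0],
    [0,-0.1,-3.1,0,0],
    [0,-0.2,-3.2,0,0],
    [3.4,0,0,0,0],
    [3.4,0,0,0,0],
    [3.4,0,0,0,0],
    [3.4,0,0,0,0],
    [3.4,0,0,0,0],
    [0,0,0,0,0],
  ],
)

```text
time: 1.95
position: [0.6006, -0.4119, 0.0749]
tcp_rot: [2.188, 0.061, -2.207]
ft_force: [-1.6, 0.9, -0.9]
finger_gap: -0.007
```

Run:
```python
from h import *
st(); snap('wrist','w2',scale=1.5); st()
```

```text
t 1.95 pos [ 0.6006 -0.4119  0.0749] x [-0.009  0.004 -1.   ] y [ 0.051 -0.999 -0.005] F [-1.6  0.9 -0.9] gap -0.007 q [ 0.5   0.8   0.06  1.43 -0.05  0.92 -0.94]
t 2.0 pos [ 0.6022 -0.4127  0.0787] x [-0.005  0.002 -1.   ] y [ 0.051 -0.999 -0.003] F [-0.3  0.5  1.4] gap -0.003 q [ 0.5   0.8   0.06  1.43 -0.05  0.92 -0.94]
```

View pics/w2.png

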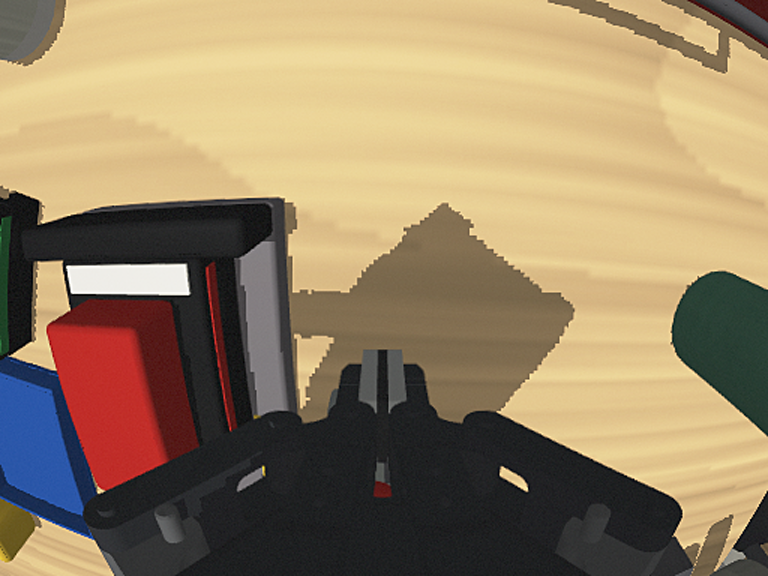

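Request:
arm_command(
  steps=[
    [0,0,1.5,0,0],
    [0,0,1.5,0,0],
    [0,0,1.5,0,0],
    [0,0,1.5,0,0],
    [0,0,1.5,0,0],
    [0,0,1.2,0,0],
    [0,0,1,0,0],
    [0,0,0,0,0],
  ],
)

```text
time: 2.67
position: [0.5066, -0.4197, 0.0843]
tcp_rot: [2.196, 0.052, -2.193]
ft_force: [0.6, -0.2, 0.5]
finger_gap: 0.004
```

Run:
```python
from h import *
st(); snap('scene','s2',crop=(90,110,200,230),scale=5); st()
```

```text
t 2.67 pos [ 0.5066 -0.4197  0.0843] x [ 0.002 -0.003 -1.   ] y [ 0.05  -0.999  0.003] F [ 0.6 -0.2  0.5] gap 0.004 q [ 0.59  0.69  0.05  1.65 -0.04  0.79 -0.86]
t 2.72 pos [ 0.5078 -0.4189  0.0837] x [ 0.002 -0.002 -1.   ] y [ 0.051 -0.999  0.002] F [-0.4  0.7  0.7] gap -0.001 q [ 0.59  0.7   0.05  1.65 -0.04  0.79 -0.86]
```

View pics/s2.png

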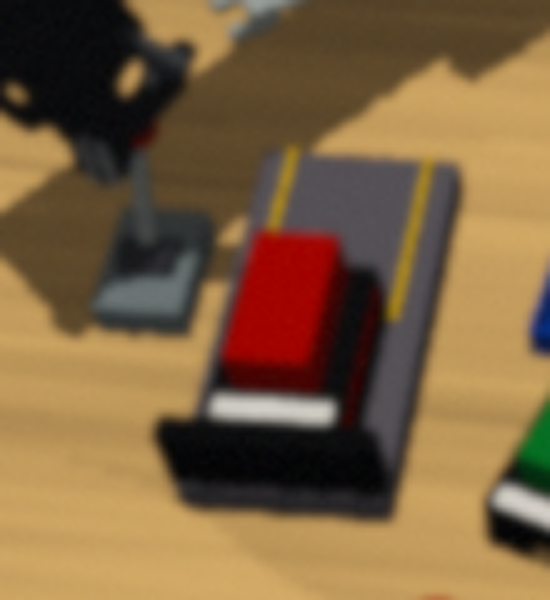

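The lever now leans towards -x with the ball behind the fingers. I'll push a little further until there's contact force.

Request:
arm_command(
  steps=[
    [0,-0.2,0.5,0,0],
    [0,0,0.5,0,0],
    [0,0,0.4,0,0],
    [0,0,0,0,0],
  ],
)

```text
time: 3.05
position: [0.5011, -0.4152, 0.0825]
tcp_rot: [2.204, 0.059, -2.179]
ft_force: [18.4, -1.3, -7.0]
finger_gap: 0.002
```

Run:
```python
from h import *
st()
```

```text
t 3.05 pos [ 0.5011 -0.4152  0.0825] x [ 0.011 -0.002 -1.   ] y [ 0.057 -0.998  0.003] F [18.4 -1.3 -7. ] gap 0.002 q [ 0.6   0.68  0.04  1.68 -0.05  0.77 -0.85]
```

```bash
python3 -c "
from h import *
plan([(0.54,-0.415,.084,None),(0.57,-.40,.25,-87),(0.57,-.31,.25,-87)])"
```

```text
from [ 0.5011 -0.4152  0.0825] yaw -86.75
1 x [-0.15, 0.2, -3.89, 0.0]
5 x [-3.32, -0.26, -0.62, 0.0]
3 rows [[0.0, -3.0, -0.16, 0.1], [0.0, -3.0, -0.16, 0.1], [0.0, -3.0, -0.15, 0.1]]
```

Request:
arm_command(
  steps=[
    [0,0,-2,0,0],
    [0,0,-2.5,0,0],
    [-3.3,-0.3,-0.6,0,0],
    [-3.3,-0.3,-0.6,0,0],
    [-3.3,-0.3,-0.6,0,4],
    [-3.3,-0.3,-0.6,0,8],
    [-3.3,-0.3,-0.6,0,8],
    [0,-3,-0.2,0,8],
    [0,-3,-0.2,0,8],
    [0,-3,-0.2,0,8],
    [0,0,0,0,8],
    [0,0,0,0,8],
  ],
)

```text
time: 4.05
position: [0.5702, -0.3041, 0.2468]
tcp_rot: [2.193, 0.064, -2.192]
ft_force: [-0.1, -1.4, 0.6]
finger_gap: 0.936
```

Run:
```python
from h import *
st(); snap('wrist','w3',scale=1.5); st()
```

```text
t 4.05 pos [ 0.5702 -0.3041  0.2468] x [ 0.     0.001 -1.   ] y [ 0.057 -0.998 -0.001] F [-0.1 -1.4  0.6] gap 0.936 q [ 0.38  0.52  0.07  1.5  -0.04  1.12 -1.06]
t 4.1 pos [ 0.5696 -0.3061  0.2467] x [ 0. -0. -1.] y [ 0.055 -0.998  0.   ] F [-0.9 -0.2  0.3] gap 0.934 q [ 0.38  0.52  0.07  1.5  -0.04  1.12 -1.06]
```

View pics/w3.png

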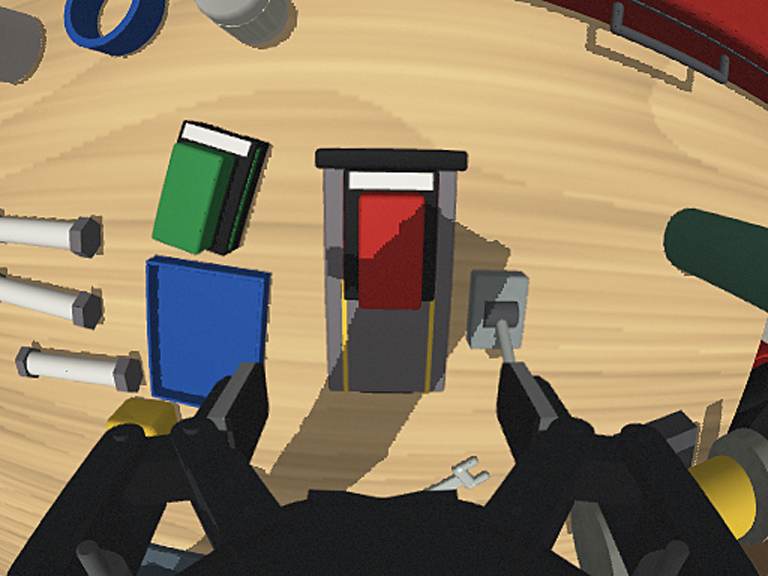

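Run:
```python
from m import *
f=lambda n,L,z:[P(n,D('w3',u,v,z)) for u,v in L]
f('deck -x corners (L,R)',[(328,390),(443,390)],.025)
f('deck +x (L,R)',[(322,168),(458,168)],.025)
f('stop top near edge',[(316,165),(467,167)],.070)
f('strip',[(349,171),(434,171),(433,190),(348,190)],.065)
f('flat top',[(359,193),(422,192),(421,309),(359,308)],.097)
f('tray',[(147,259),(271,268),(264,405),(152,393)],.022)
f('fresh top',[(178,143),(227,155),(206,253),(154,239)],.072)
f('fresh strip',[(186,121),(252,140),(246,157),(180,138)],.040)
f('switch block',[(470,271),(527,271),(525,348),(471,344)],.025)
```

```text
deck -x corners (L,R) [ 0.4315 -0.2619  0.025 ]
deck -x corners (L,R) [ 0.4376 -0.3697  0.025 ]
deck +x (L,R) [ 0.6329 -0.2522  0.025 ]
deck +x (L,R) [ 0.6397 -0.3623  0.025 ]
stop top near edge [ 0.6364 -0.2537  0.07  ]
stop top near edge [ 0.6417 -0.3611  0.07  ]
strip [ 0.6328 -0.2771  0.065 ]
strip [ 0.6366 -0.3382  0.065 ]
strip [ 0.6227 -0.3385  0.065 ]
strip [ 0.619  -0.2771  0.065 ]
flat top [ 0.6199 -0.2866  0.097 ]
flat top [ 0.6231 -0.3276  0.097 ]
flat top [ 0.5426 -0.3333  0.097 ]
flat top [ 0.5408 -0.2903  0.097 ]
tray [ 0.5489 -0.087   0.022 ]
tray [ 0.5459 -0.2097  0.022 ]
tray [ 0.4066 -0.1978  0.022 ]
tray [ 0.4045 -0.0725  0.022 ]
fresh top [ 0.653 -0.147  0.072]
fresh top [ 0.643  -0.1874  0.072 ]
fresh top [ 0.5688 -0.1697  0.072 ]
fresh top [ 0.5786 -0.124   0.072 ]
fresh strip [ 0.6719 -0.1384  0.04  ]
fresh strip [ 0.6548 -0.1969  0.04  ]
fresh strip [ 0.6411 -0.1923  0.04  ]
fresh strip [ 0.6579 -0.1333  0.04  ]
switch block [ 0.5539 -0.3807  0.025 ]
switch block [ 0.5572 -0.4321  0.025 ]
switch block [ 0.484  -0.4424  0.025 ]
switch block [ 0.4862 -0.39    0.025 ]
```

```bash
python3 -c "
from h import *
plan([(0.582,-0.309,.11,-87),(0.582,-.309,.069,-87,2)])"
```

```text
from [ 0.5696 -0.3061  0.2467] yaw -86.86
4 x [3.42, 0.09, -0.3, 0.0]
3 x [1.36, 0.0, -0.01, 0.0]
```

Request:
arm_command(
  steps=[
    [3.4,0.1,-0.3,0,8],
    [3.4,0.1,-0.3,0,8],
    [3.4,0.1,-0.3,0,8],
    [3.4,0.1,-0.3,0,8],
    [1.4,0,0,0,8],
    [1.4,0,0,0,8],
    [1.3,0,0,0,8],
    [0,0,0,0,8],
  ],
  grip_force=40,
)

```text
time: 4.77
position: [0.5796, -0.3108, 0.0663]
tcp_rot: [2.191, 0.058, -2.201]
ft_force: [-0.2, -0.1, 0.6]
finger_gap: 0.938
```

Run:
```python
from h import *
st(); snap('wrist','w4',scale=1.5); st()
```

```text
t 4.77 pos [ 0.5796 -0.3108  0.0663] x [-0.005  0.001 -1.   ] y [ 0.052 -0.999 -0.001] F [-0.2 -0.1  0.6] gap 0.938 q [ 0.39  0.72  0.05  1.66 -0.05  0.77 -1.06]
t 4.82 pos [ 0.5804 -0.311   0.0679] x [-0.003  0.001 -1.   ] y [ 0.052 -0.999 -0.001] F [0.5 0.8 0.6] gap 0.932 q [ 0.39  0.72  0.05  1.66 -0.05  0.77 -1.06]
```

View pics/w4.png

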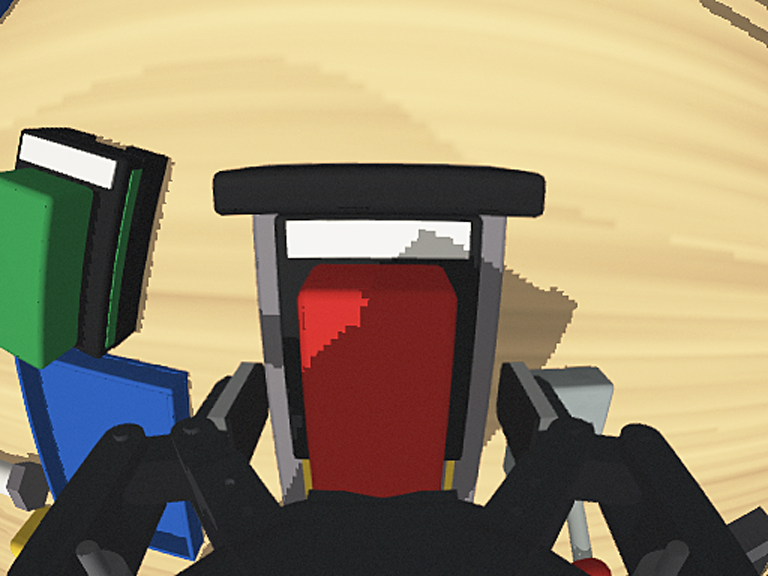

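Request:
arm_command(
  steps=[
    [0,0,0,0,6],
    [0,0,0,0,5],
    [0,0,0,0,4],
    [0,0,0,0,3.5],
    [0,0,0,0,3.5],
    [0,0,0,0,3.5],
  ],
  grip_force=70,
)

```text
time: 5.32
position: [0.5821, -0.3106, 0.0708]
tcp_rot: [2.196, 0.057, -2.192]
ft_force: [-1.1, -0.4, 5.7]
finger_gap: 0.502
```

Run:
```python
from h import *
st()
```

```text
t 5.32 pos [ 0.5821 -0.3106  0.0708] x [ 0.002 -0.001 -1.   ] y [ 0.053 -0.999  0.001] F [-1.1 -0.4  5.7] gap 0.502 q [ 0.39  0.71  0.05  1.66 -0.05  0.77 -1.06]
```

Request:
arm_command(
  steps=[
    [-0.2,0,0,0,3.5],
    [0,0,1,0,3.5],
    [0,0,1,0,3.5],
    [0,0,1,0,3.5],
    [0,0,1.2,0,3.5],
    [0,0,1.2,0,3.5],
    [0,0,1.2,0,3.5],
    [0,0,1.2,0,3.5],
    [0,0,1.2,0,3.5],
    [0,0,1.2,0,3.5],
    [0,0,0,0,3.5],
  ],
)

```text
time: 6.23
position: [0.4747, -0.3159, 0.0711]
tcp_rot: [2.192, 0.056, -2.201]
ft_force: [-1.3, 0.3, -4.6]
finger_gap: 0.502
```

Run:
```python
from h import *
st(); snap('wrist','w5',scale=1.5); st()
```

```text
t 6.23 pos [ 0.4747 -0.3159  0.0711] x [-0.004  0.001 -1.   ] y [ 0.05  -0.999 -0.001] F [-1.3  0.3 -4.6] gap 0.502 q [ 0.48  0.61  0.04  1.89 -0.04  0.64 -0.98]
t 6.28 pos [ 0.4767 -0.3157  0.0712] x [-0.003  0.001 -1.   ] y [ 0.051 -0.999 -0.001] F [ 0.3 -0.3 -4.9] gap 0.502 q [ 0.48  0.61  0.04  1.89 -0.04  0.64 -0.98]
```

View pics/w5.png

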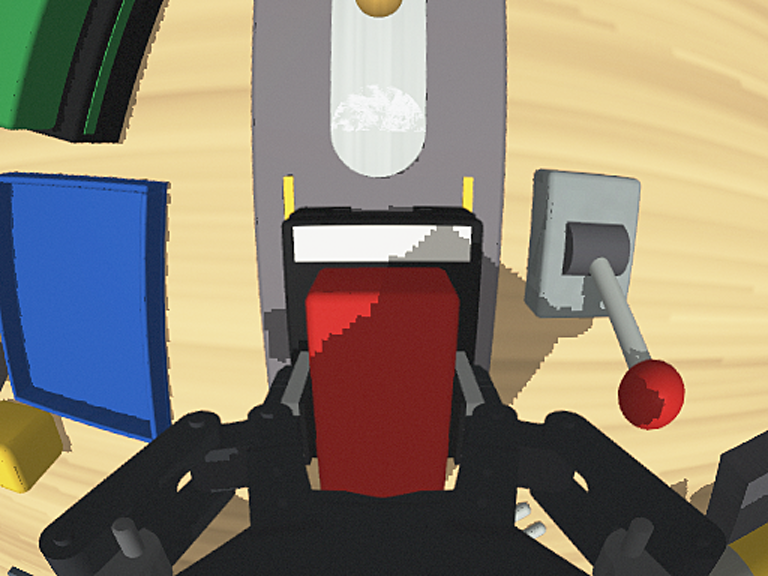

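```bash
python3 -c "
from h import *
plan([(0.4767,-0.3157,.16,-87),(0.469,-.139,.16,-95.5)])"
```

```text
from [ 0.4767 -0.3157  0.0712] yaw -87.09
3 x [-2.96, -0.0, -0.0, -0.0]
5 rows [[0.0, -3.54, -0.03, 1.7], [0.0, -3.54, 0.08, 1.7], [0.0, -3.53, 0.18, 1.7], [0.0, -3.53, 0.29, 1.7], [0.0, -3.52, 0.39, 1.7]]
```

Request:
arm_command(
  steps=[
    [-2.5,0,0,0,3.5],
    [-3.2,0,0,0,3.5],
    [-3.2,0,0,0,3.5],
    [0,-2.5,0,1,3.5],
    [0,-3,0,1.5,3.5],
    [0,-3.5,0.2,1.5,3.5],
    [0,-3.5,0.2,1.5,3.5],
    [0,-3.1,0.3,1.5,3.5],
    [0,-2,0.2,1.4,3.5],
    [0,0,0,0,3.5],
    [0,0,0,0,3.5],
  ],
)

```text
time: 7.2
position: [0.4712, -0.1378, 0.1604]
tcp_rot: [-2.175, 0.098, 2.176]
ft_force: [0.5, -0.0, -4.9]
finger_gap: 0.498
```

Run:
```python
from h import *
st(); snap('wrist','w6',scale=1.5); snap('scene','s6',crop=(140,100,300,220),scale=5); st()
```

```text
t 7.2 pos [ 0.4712 -0.1378  0.1604] x [-0.  0. -1.] y [-0.09  -0.996 -0.   ] F [ 0.5 -0.  -4.9] gap 0.498 q [ 0.13  0.39  0.08  2.01 -0.05  0.74 -1.42]
t 7.3 pos [ 0.4712 -0.14    0.1604] x [-0.    -0.001 -1.   ] y [-0.094 -0.996  0.001] F [ 0.  -0.5 -4.8] gap 0.5 q [ 0.13  0.39  0.08  2.01 -0.05  0.74 -1.42]
```

View pics/w6.png

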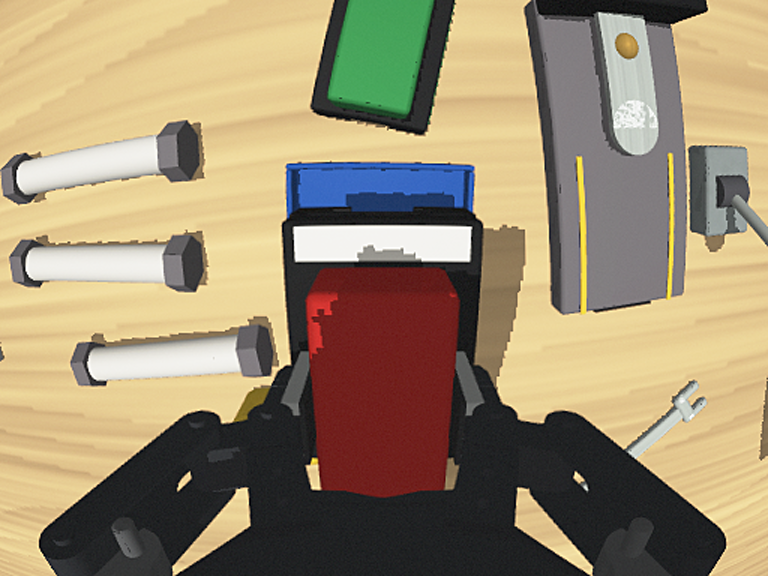

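View pics/s6.png

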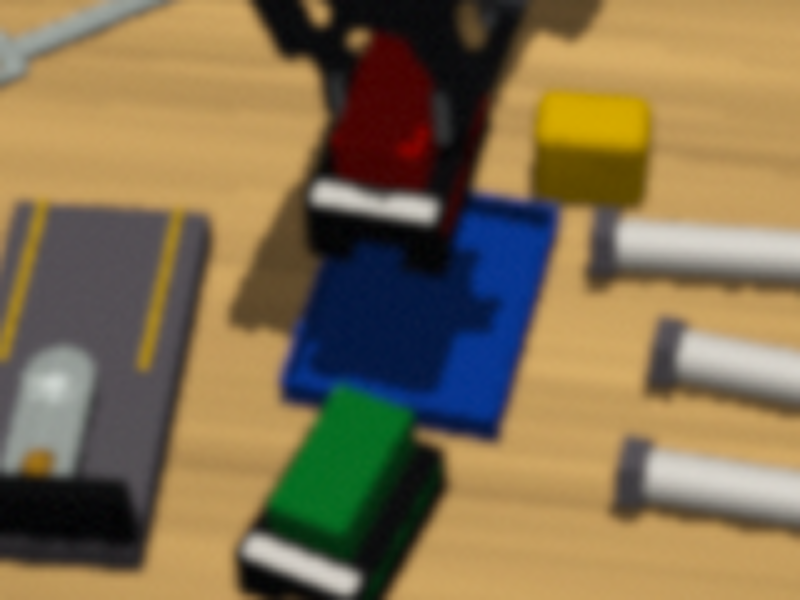

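Run:
```python
from m import *
a=D('w6',286,165,.022);b=D('w6',475,165,.022);P('tray',a);P('',b)
d=(a-b)/np.linalg.norm(a-b); mid=(a+b)/2; inn=np.array([-d[1],d[0],0]); print(np.degrees(np.arctan2(d[1],d[0]))-90)
P('centre',mid+inn*.075)
z=.16-.045+.04
P('batt strip',D('w6',290,228,z));P('',D('w6',472,228,z))
# scene tray corners
for u,v in ((285,400),(495,435),(557,210)): P('s',D('s6',u,v,.022,5,(140,100)))
plan([(0.47,-.139,.052,-95.5)])
```

```text
tray [ 0.5466 -0.0845  0.022 ]
 [ 0.536  -0.2028  0.022 ]
-5.144287630583193
centre [ 0.4666 -0.1369  0.022 ]
batt strip [ 0.5251 -0.1119  0.155 ]
 [ 0.5196 -0.173   0.155 ]
s [ 0.5469 -0.1946  0.022 ]
s [ 0.5556 -0.0817  0.022 ]
s [ 0.4017 -0.068   0.022 ]
from [ 0.4712 -0.14    0.1604] yaw -95.37
3 x [3.61, -0.03, 0.04, 0.0]
```

Request:
arm_command(
  steps=[
    [3,0,0.1,0,3.5],
    [3,0,0.1,0,3.5],
    [2,0,0.1,0,3.5],
    [1.3,0,0,0,3.5],
    [0.8,0,0,0,3.5],
    [0.6,0,0,0,3.5],
    [0,0,0,0,3.5],
    [0,0,0,0,3.5],
  ],
)

```text
time: 7.97
position: [0.4686, -0.1395, 0.0537]
tcp_rot: [-2.174, 0.103, 2.173]
ft_force: [0.6, -0.3, -4.0]
finger_gap: 0.503
```

Run:
```python
from h import *
st()
```

```text
t 7.97 pos [ 0.4686 -0.1395  0.0537] x [ 0. -0. -1.] y [-0.094 -0.996  0.   ] F [ 0.6 -0.3 -4. ] gap 0.503 q [ 0.15  0.56  0.06  2.12 -0.07  0.46 -1.4 ]
```

Request:
arm_command(
  steps=[
    [0.3,0,0,0,3.5],
    [0,0,0,0,3.5],
    [0,0,0,0,3.5],
  ],
)

```text
time: 8.22
position: [0.4686, -0.139, 0.0509]
tcp_rot: [-2.174, 0.102, 2.173]
ft_force: [-0.1, -0.4, -6.1]
finger_gap: 0.499
```

Run:
```python
from h import *
st()
```

```text
t 8.22 pos [ 0.4686 -0.139   0.0509] x [ 0.001 -0.    -1.   ] y [-0.093 -0.996  0.   ] F [-0.1 -0.4 -6.1] gap 0.499 q [ 0.15  0.57  0.06  2.12 -0.07  0.45 -1.4 ]
```

Request:
arm_command(
  steps=[
    [0.2,0,0,0,3.5],
    [0.1,0,0,0,3.5],
    [0,0,0,0,3.5],
  ],
)

```text
time: 8.47
position: [0.4688, -0.1391, 0.0497]
tcp_rot: [-2.176, 0.102, 2.171]
ft_force: [-7.1, 2.7, 29.4]
finger_gap: 0.5
```

Run:
```python
from h import *
st()
```

```text
t 8.47 pos [ 0.4688 -0.1391  0.0497] x [ 0.002 -0.    -1.   ] y [-0.094 -0.996  0.   ] F [-7.1  2.7 29.4] gap 0.5 q [ 0.16  0.57  0.05  2.12 -0.07  0.45 -1.4 ]
```

Seated, so I release and rise.

Request:
arm_command(
  steps=[
    [-0.2,0,0,0,5],
    [0,0,0,0,6.5],
    [0,0,0,0,7],
    [0,0,0,0,7],
    [-2,0,0,0,7],
    [-4,0,0,0,7],
    [-4,0,0,0,7],
    [-4,0,0,0,7],
    [-4,0,0,0,7],
    [0,-0.5,-3,0,7],
    [0,0,-3,0,7],
    [0,0,0,0,7],
  ],
)

```text
time: 9.47
position: [0.5337, -0.1391, 0.2302]
tcp_rot: [-2.18, 0.1, 2.169]
ft_force: [-0.3, 0.2, -0.7]
finger_gap: 0.823
```

Run:
```python
from h import *
snap('wrist','w7',scale=1.5); st()
```

```text
t 9.52 pos [ 0.5308 -0.1393  0.2293] x [ 0.001 -0.    -1.   ] y [-0.092 -0.996 -0.   ] F [-0.5  0.1 -1.7] gap 0.82 q [ 0.11  0.39  0.09  1.78 -0.04  0.97 -1.45]
```

View pics/w7.png

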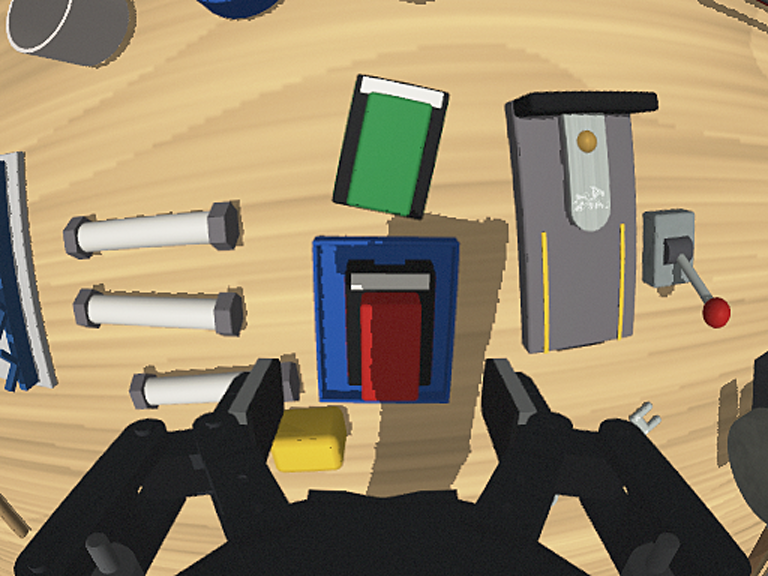

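Run:
```python
from m import *
C=[]
for (u,v) in ((366,91),(434,104),(411,214),(348,203)): p=D('w7',u,v,.072);P('grip',p);C.append(p)
C=np.array(C);P('mean',C.mean(0)); d=(C[0]+C[1]-C[2]-C[3]);print(np.degrees(np.arctan2(d[1],d[0])),np.linalg.norm(d)/2)
C=[]
for (u,v) in ((360,75),(449,94),(421,218),(333,203)): p=D('w7',u,v,.04);P('base',p);C.append(p)
C=np.array(C);P('mean',C.mean(0)); d=(C[0]+C[1]-C[2]-C[3]);print(np.degrees(np.arctan2(d[1],d[0])),np.linalg.norm(d)/2)
e=(C[0]+C[3]-C[1]-C[2]);print(np.degrees(np.arctan2(e[1],e[0]))-90,np.linalg.norm(e)/2)
# flat in tray
for n,(u,v),z in (('flat strip',(352,272),.044),('',(431,273),.044),('rear base',(345,385),.044),('',(432,382),.044)): P(n,D('w7',u,v,z))
for (u,v) in ((314,239),(460,239),(449,402),(320,402)): P('tray',D('w7',u,v,.022))
```

```text
grip [ 0.6539 -0.14    0.072 ]
grip [ 0.6415 -0.184   0.072 ]
grip [ 0.5683 -0.1625  0.072 ]
grip [ 0.5796 -0.1208  0.072 ]
mean [ 0.6108 -0.1518  0.072 ]
-15.395305903813014 0.07653577037303758
base [ 0.6716 -0.1361  0.04  ]
base [ 0.6521 -0.1998  0.04  ]
base [ 0.5604 -0.1715  0.04  ]
base [ 0.5778 -0.107   0.04  ]
mean [ 0.6155 -0.1536  0.04  ]
-17.204782353706367 0.09709067825921676
-15.993716405646168 0.06672087208109147
flat strip [ 0.5244 -0.1159  0.044 ]
 [ 0.5182 -0.1759  0.044 ]
rear base [ 0.428 -0.099  0.044]
 [ 0.4241 -0.1718  0.044 ]
tray [ 0.5489 -0.0863  0.022 ]
tray [ 0.5384 -0.2031  0.022 ]
tray [ 0.3889 -0.1883  0.022 ]
tray [ 0.3997 -0.0705  0.022 ]
```

```bash
python3 -c "
from h import *
plan([(0.610,-0.152,.13,-106.2),(0.610,-.152,.0465,-106.2,2)])"
```

```text
from [ 0.5308 -0.1393  0.2293] yaw -95.29
4 rows [[2.48, 0.13, -2.0, 2.7], [2.48, 0.04, -2.0, 2.7], [2.48, -0.06, -2.0, 2.7], [2.48, -0.15, -2.0, 2.7]]
5 x [1.67, 0.0, -0.0, 0.0]
```

Request:
arm_command(
  steps=[
    [2.5,0.1,-2,2.7,7],
    [2.5,0,-2,2.7,7],
    [2.5,-0.1,-2,2.7,7],
    [2.5,-0.1,-2,2.8,7],
    [2,0,0,0,7],
    [2,0,0,0,7],
    [2,0,0,0,7],
    [1.5,0,0,0,7],
    [0.7,0,0,0,7],
    [0,0,0,0,7],
  ],
)

```text
time: 10.35
position: [0.606, -0.1515, 0.0455]
tcp_rot: [-2.065, 0.296, 2.073]
ft_force: [0.3, 0.0, -0.0]
finger_gap: 0.82
```

Run:
```python
from h import *
st();snap('wrist','w8',scale=1.5); st()
```

```text
t 10.35 pos [ 0.606  -0.1515  0.0455] x [-0.004  0.001 -1.   ] y [-0.28 -0.96  0.  ] F [ 0.3  0.  -0. ] gap 0.82 q [ 0.1   0.71  0.11  1.77 -0.11  0.67 -1.58]
t 10.4 pos [ 0.6068 -0.1518  0.0469] x [-0.002  0.    -1.   ] y [-0.28 -0.96  0.  ] F [-0.9  0.1  0.5] gap 0.822 q [ 0.1   0.71  0.11  1.77 -0.11  0.67 -1.58]
```

View pics/w8.png

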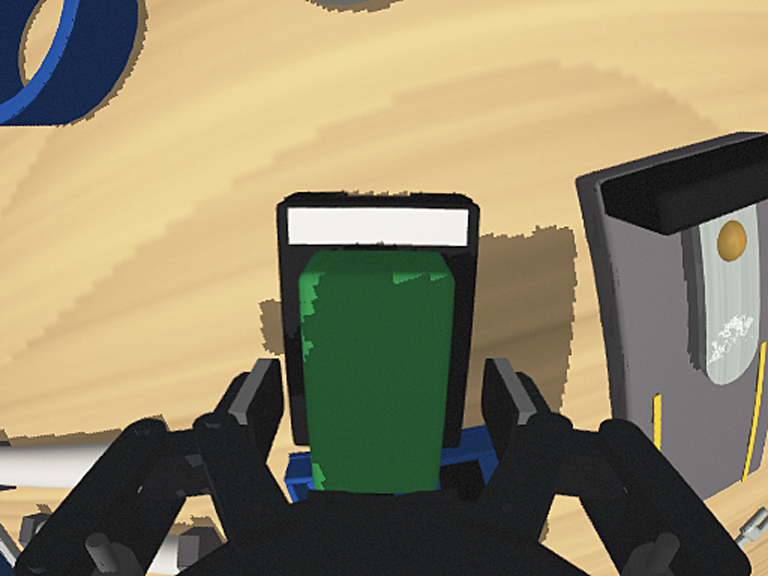

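Request:
arm_command(
  steps=[
    [0,0,-0.4,0,7],
    [0,0,0,0,6],
    [0,0,0,0,5],
    [0,0,0,0,4],
    [0,0,0,0,3.5],
    [0,0,0,0,3.5],
    [0,0,0,0,3.5],
  ],
  grip_force=80,
)

```text
time: 10.98
position: [0.6122, -0.1529, 0.0487]
tcp_rot: [-2.071, 0.296, 2.067]
ft_force: [-0.5, 0.2, 4.7]
finger_gap: 0.498
```

Run:
```python
from h import *
st()
# dock frame
th=np.radians(3);ex=np.array([np.cos(th),np.sin(th)])
home=np.array([.5821,-.3106]); ap=home-ex*.104; print(ap)
plan([(.611,-.153,.17,None),(*ap,.17,-87),(*ap,.0720,-87,2)])
```

```text
t 10.98 pos [ 0.6122 -0.1529  0.0487] x [ 0.002 -0.    -1.   ] y [-0.28 -0.96 -0.  ] F [-0.5  0.2  4.7] gap 0.498 q [ 0.1   0.71  0.11  1.75 -0.11  0.68 -1.58]
[ 0.47824253 -0.31604294]
from [ 0.6122 -0.1529  0.0487] yaw -106.26
4 x [-3.03, 0.01, 0.03, 0.0]
6 rows [[-0.0, 3.23, 1.36, -3.2], [-0.0, 3.15, 1.54, -3.2], [-0.0, 3.06, 1.71, -3.2], [-0.0, 2.96, 1.88, -3.2], [-0.0, 2.85, 2.04, -3.2], [-0.0, 2.73, 2.2, -3.2]]
5 x [1.96, -0.0, 0.0, -0.0]
```

Request:
arm_command(
  steps=[
    [-2.5,0,0,0,3.5],
    [-3.2,0,0,0,3.5],
    [-3.2,0,0,0,3.5],
    [-3.2,0,0,0,3.5],
    [0,3.2,1.4,-3.2,3.5],
    [0,3.2,1.5,-3.2,3.5],
    [0,3,1.7,-3.2,3.5],
    [0,3,1.9,-3.2,3.5],
    [0,2.8,2,-3.2,3.5],
    [0,2.7,2.2,-3.2,3.5],
    [0,0,0,0,3.5],
    [0,0,0,0,3.5],
  ],
)

```text
time: 11.98
position: [0.4767, -0.3177, 0.1686]
tcp_rot: [2.197, 0.05, -2.199]
ft_force: [1.4, 0.8, -4.2]
finger_gap: 0.493
```

Run:
```python
from h import *
st();snap('wrist','w9',scale=1.5); st()
```

```text
t 11.98 pos [ 0.4767 -0.3177  0.1686] x [-0.001 -0.001 -1.   ] y [ 0.046 -0.999  0.001] F [ 1.4  0.8 -4.2] gap 0.493 q [ 0.47  0.49  0.05  1.8  -0.03  0.86 -0.99]
t 12.03 pos [ 0.4783 -0.3159  0.1685] x [-0.  0. -1.] y [ 0.049 -0.999 -0.   ] F [ 0.3  0.9 -4.2] gap 0.495 q [ 0.47  0.49  0.04  1.8  -0.03  0.86 -0.99]
```

View pics/w9.png

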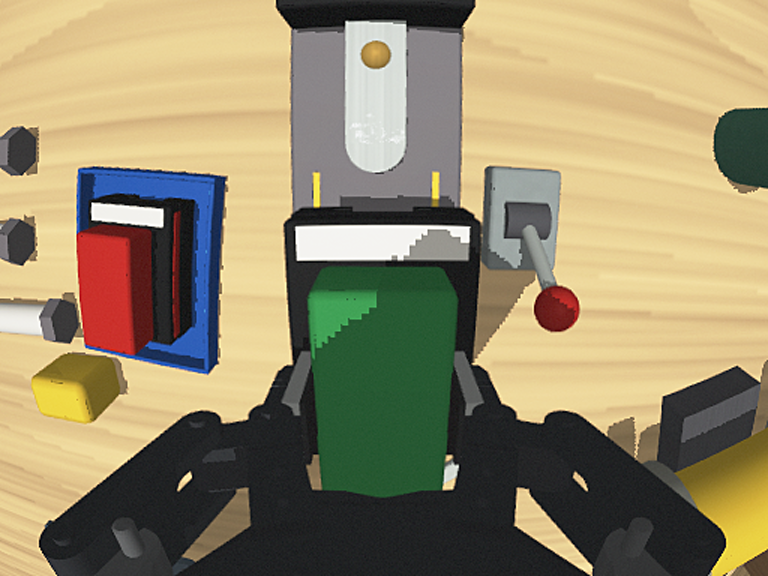

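Request:
arm_command(
  steps=[
    [3,0,0,-0.2,3.5],
    [3,0,0,0,3.5],
    [2,0,0,0,3.5],
    [1,0,0,0,3.5],
    [0.5,0,0,0,3.5],
    [0,0,0,0,3.5],
    [0,0,0,0,3.5],
  ],
)

```text
time: 12.62
position: [0.4804, -0.3148, 0.0743]
tcp_rot: [2.194, 0.061, -2.191]
ft_force: [-0.5, -0.5, -3.9]
finger_gap: 0.498
```

Run:
```python
from h import *
st();snap('wrist','w10',scale=1.5); st()
```

```text
t 12.62 pos [ 0.4804 -0.3148  0.0743] x [ 0.001 -0.    -1.   ] y [ 0.056 -0.998  0.   ] F [-0.5 -0.5 -3.9] gap 0.498 q [ 0.48  0.61  0.03  1.89 -0.03  0.64 -0.99]
t 12.67 pos [ 0.4802 -0.315   0.0742] x [ 0.001 -0.    -1.   ] y [ 0.056 -0.998  0.001] F [-0.  -0.7 -3.9] gap 0.496 q [ 0.48  0.61  0.03  1.89 -0.03  0.64 -0.99]
```

View pics/w10.png

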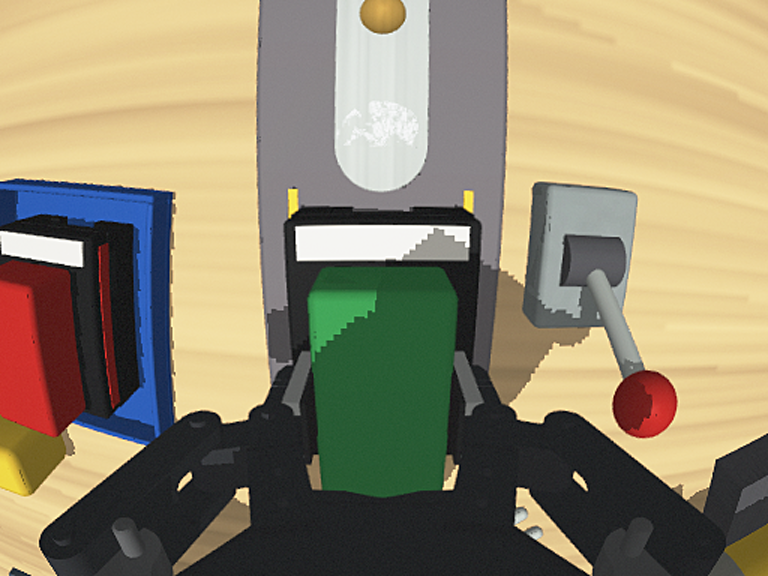

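Request:
arm_command(
  steps=[
    [0.1,0,0,0,3.5],
    [0,0,0,0,3.5],
  ],
)

```text
time: 12.83
position: [0.4802, -0.3151, 0.0737]
tcp_rot: [2.195, 0.06, -2.191]
ft_force: [-1.2, 2.4, 6.8]
finger_gap: 0.497
```

Run:
```python
from h import *
st()
```

```text
t 12.83 pos [ 0.4802 -0.3151  0.0737] x [ 0.002 -0.    -1.   ] y [ 0.055 -0.998  0.001] F [-1.2  2.4  6.8] gap 0.497 q [ 0.48  0.61  0.03  1.89 -0.03  0.64 -0.99]
```

Request:
arm_command(
  steps=[
    [-0.05,0,-0.8,0,3.5],
    [0,0,-0.8,0,3.5],
    [0,0,-0.8,0,3.5],
    [0,0,-0.8,0,3.5],
    [0,0,-0.8,0,3.5],
    [0,0,0,0,3.5],
  ],
)

```text
time: 13.33
position: [0.5226, -0.313, 0.0738]
tcp_rot: [2.196, 0.06, -2.189]
ft_force: [1.6, 0.6, 5.5]
finger_gap: 0.501
```

Run:
```python
from h import *
st();snap('wrist','w11',scale=1.5); st()
```

```text
t 13.33 pos [ 0.5226 -0.313   0.0738] x [ 0.004 -0.001 -1.   ] y [ 0.056 -0.998  0.001] F [1.6 0.6 5.5] gap 0.501 q [ 0.44  0.65  0.04  1.8  -0.04  0.69 -1.02]
t 13.38 pos [ 0.5223 -0.313   0.0738] x [ 0.004 -0.001 -1.   ] y [ 0.056 -0.998  0.001] F [ 3.  -0.   5.2] gap 0.498 q [ 0.44  0.65  0.04  1.8  -0.04  0.69 -1.02]
```

View pics/w11.png

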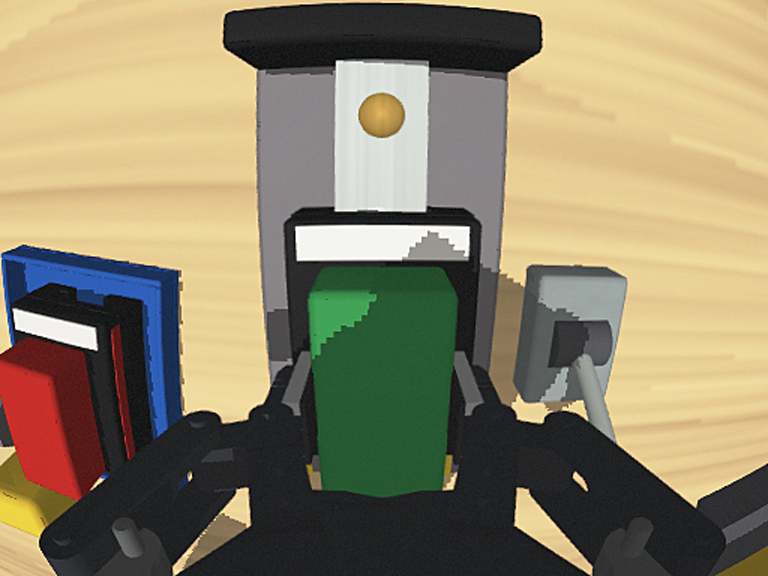

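On the rail, centred, and sliding freely. Continuing.

Request:
arm_command(
  steps=[
    [0,0,-1,0,3.5],
    [0,0,-1,0,3.5],
    [0,0,-1,0,3.5],
    [0,0,-1,0,3.5],
    [0,0,-0.8,0,3.5],
    [0,0,-0.6,0,3.5],
    [0,0,-0.5,0,3.5],
    [0,0,0,0,3.5],
  ],
)

```text
time: 14.05
position: [0.5809, -0.3097, 0.0738]
tcp_rot: [2.196, 0.06, -2.189]
ft_force: [1.4, 1.0, 4.8]
finger_gap: 0.497
```

Run:
```python
from h import *
st();snap('wrist','w12',scale=1.5); st()
```

```text
t 14.05 pos [ 0.5809 -0.3097  0.0738] x [ 0.003 -0.001 -1.   ] y [ 0.056 -0.998  0.001] F [1.4 1.  4.8] gap 0.497 q [ 0.39  0.71  0.04  1.66 -0.04  0.77 -1.06]
t 14.1 pos [ 0.5808 -0.3097  0.0738] x [ 0.003 -0.001 -1.   ] y [ 0.056 -0.998  0.001] F [1.4 0.5 4. ] gap 0.499 q [ 0.39  0.71  0.04  1.66 -0.04  0.77 -1.06]
```

View pics/w12.png

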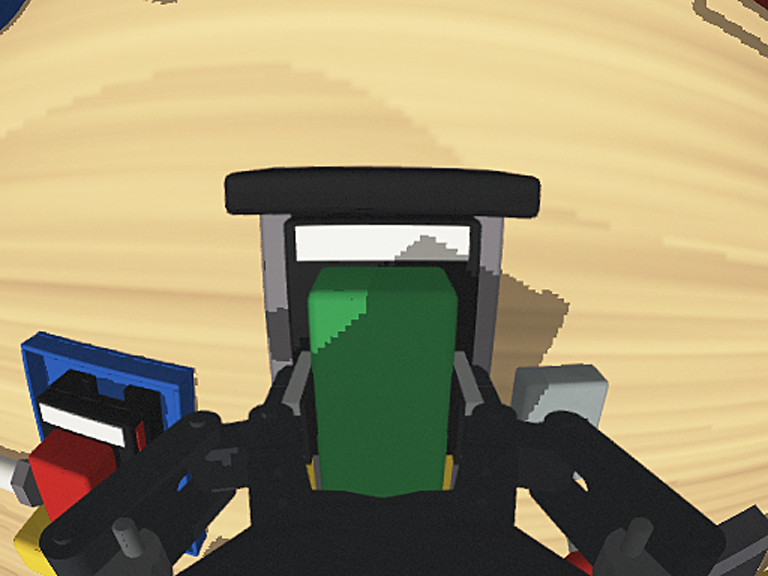

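Request:
arm_command(
  steps=[
    [0,0,-0.2,0,3.5],
    [0,0,-0.1,0,3.5],
    [0,0,0,0,3.5],
  ],
)

```text
time: 14.35
position: [0.5824, -0.3098, 0.0738]
tcp_rot: [2.195, 0.06, -2.192]
ft_force: [-1.4, 0.1, 7.8]
finger_gap: 0.502
```

Run:
```python
from h import *
st()
```

```text
t 14.35 pos [ 0.5824 -0.3098  0.0738] x [ 0.001 -0.001 -1.   ] y [ 0.055 -0.998  0.001] F [-1.4  0.1  7.8] gap 0.502 q [ 0.39  0.71  0.04  1.65 -0.04  0.78 -1.06]
```

Request:
arm_command(
  steps=[
    [0,0,-0.2,0,3.5],
    [0,0,-0.1,0,3.5],
    [0,0,0,0,3.5],
  ],
)

```text
time: 14.6
position: [0.5826, -0.3098, 0.0738]
tcp_rot: [2.191, 0.059, -2.198]
ft_force: [-10.6, 2.2, 15.3]
finger_gap: 0.5
```

Run:
```python
from h import *
st()
```

```text
t 14.6 pos [ 0.5826 -0.3098  0.0738] x [-0.003  0.    -1.   ] y [ 0.054 -0.999 -0.   ] F [-10.6   2.2  15.3] gap 0.5 q [ 0.39  0.71  0.04  1.65 -0.04  0.79 -1.06]
```

Request:
arm_command(
  steps=[
    [0,0,-0.3,0,3.5],
    [0,0,-0.2,0,3.5],
    [0,0,0,0,3.5],
  ],
)

```text
time: 14.85
position: [0.5828, -0.3098, 0.0738]
tcp_rot: [2.184, 0.059, -2.209]
ft_force: [-27.6, 5.7, 29.1]
finger_gap: 0.497
```

Run:
```python
from h import *
st();snap('wrist','w13',scale=1.5)
```

```text
t 14.85 pos [ 0.5828 -0.3098  0.0738] x [-0.011  0.002 -1.   ] y [ 0.052 -0.999 -0.002] F [-27.6   5.7  29.1] gap 0.497 q [ 0.39  0.72  0.05  1.64 -0.04  0.8  -1.07]
```

View pics/w13.png

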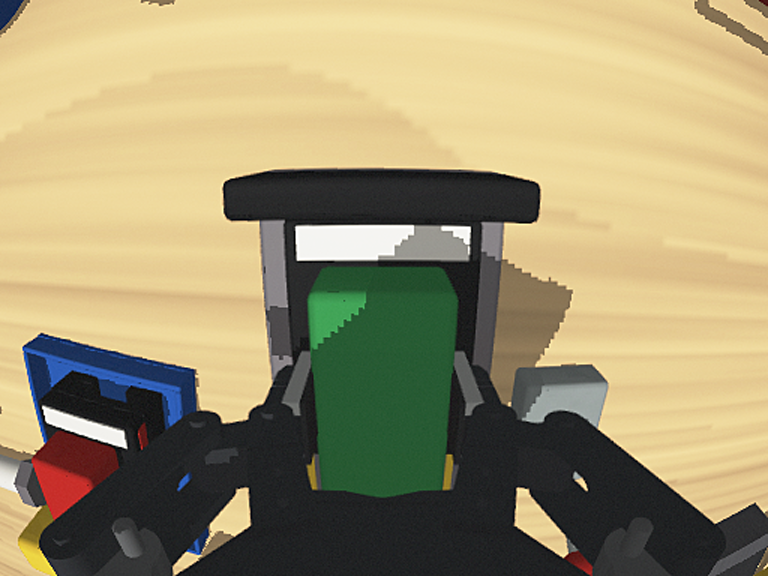

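Request:
arm_command(
  steps=[
    [-0.2,0,0.5,0,3.5],
    [0,0,0,0,5],
    [0,0,0,0,6.5],
    [0,0,0,0,7],
    [0,0,0,0,7],
    [-2,0,0,0,7],
    [-4,0,0,0,7],
    [-4,0,0,0,7],
    [-4,0,0,0,7],
    [-3,0,1,0,7],
    [0,0,1,0,7],
    [0,0,0,0,7],
  ],
)

```text
time: 15.9
position: [0.5636, -0.3117, 0.2471]
tcp_rot: [2.196, 0.056, -2.19]
ft_force: [0.3, -0.3, -0.5]
finger_gap: 0.823
```

Run:
```python
from h import *
snap('wrist','w14',scale=1.5);st();snap('scene','s14',scale=1.5)
```

```text
t 15.95 pos [ 0.5638 -0.3109  0.2453] x [ 0.001 -0.001 -1.   ] y [ 0.054 -0.999  0.001] F [ 0.1 -0.1 -0.9] gap 0.819 q [ 0.39  0.52  0.06  1.51 -0.03  1.12 -1.05]
```

View pics/w14.png

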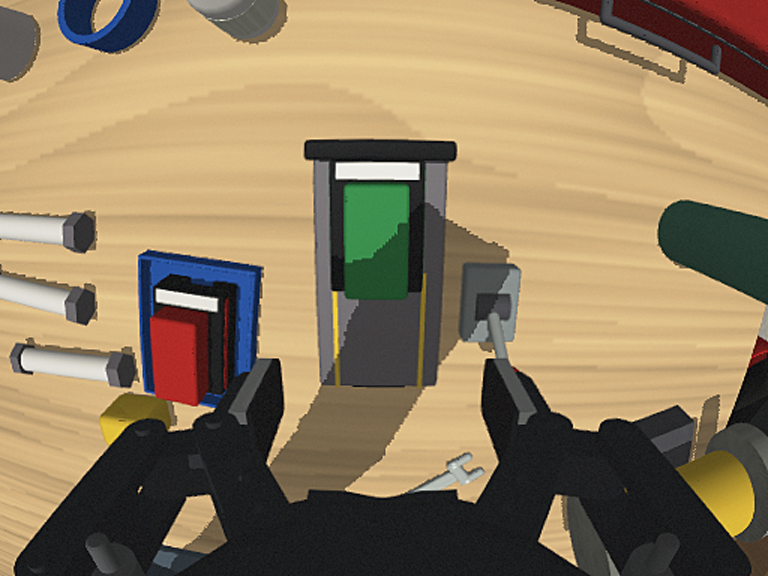

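View pics/s14.png

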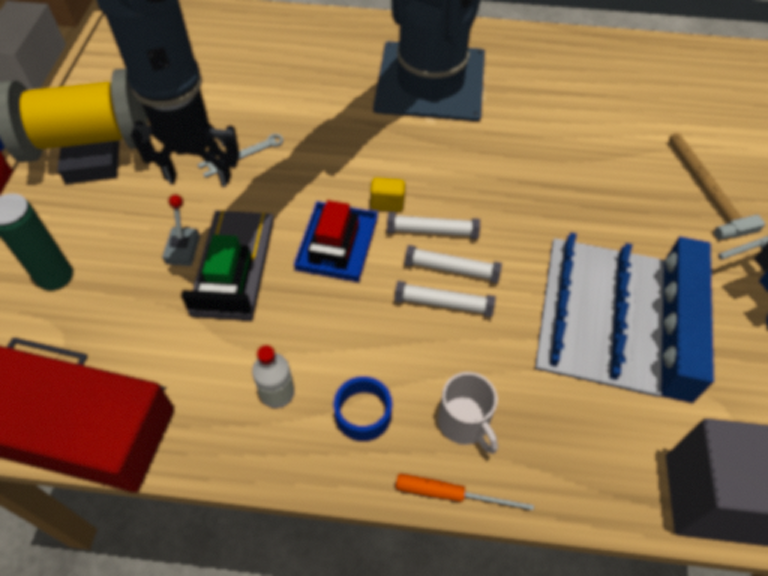

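```bash
python3 -c "
from h import *
plan([(0.50,.06,.27,-7)],4)"
```

```text
from [ 0.5639 -0.3104  0.2442] yaw -86.87
12 rows [[-0.22, -3.11, 0.36, -6.7], [-0.22, -3.13, -0.0, -6.7], [-0.22, -3.11, -0.37, -6.7], [-0.22, -3.05, -0.73, -6.7], [-0.22, -2.94, -1.08, -6.7], [-0.22, -2.79, -1.41, -6.7], [-0.22, -2.61, -1.73, -6.7], [-0.22, -2.39, -2.02, -6.7], [-0.22, -2.14, -2.29, -6.7], [-0.22, -1.86, -2.52, -6.7], [-0.22, -1.55, -2.72, -6.7], [-0.22, -1.22, -2.88, -6.7]]
```

Request:
arm_command(
  steps=[
    [-0.2,-3.1,0.4,-6.7,5],
    [-0.2,-3.1,0,-6.7,5],
    [-0.2,-3.1,-0.4,-6.7,5],
    [-0.2,-3,-0.7,-6.7,5],
    [-0.2,-2.9,-1.1,-6.7,5],
    [-0.2,-2.8,-1.4,-6.7,5],
    [-0.2,-2.6,-1.7,-6.7,5],
    [-0.2,-2.4,-2,-6.7,5],
    [-0.2,-2.1,-2.3,-6.7,5],
    [-0.2,-1.9,-2.5,-6.7,5],
    [-0.2,-1.5,-2.7,-6.7,5],
    [-0.2,-1.2,-2.9,-6.7,5],
  ],
)

```text
time: 17.0
position: [0.4998, 0.0595, 0.2676]
tcp_rot: [1.286, 1.159, -1.289]
ft_force: [0.3, 0.0, 0.1]
finger_gap: 0.583
```

Request:
arm_command(
  steps=[
    [0,0,0,0,5],
    [0,0,0,0,5],
    [0,0,0,0,5],
  ],
)

```text
time: 17.25
position: [0.5004, 0.0573, 0.2678]
tcp_rot: [1.291, 1.154, -1.294]
ft_force: [0.6, -0.3, 0.4]
finger_gap: 0.587
```

Run:
```python
from h import *
st();snap('wrist','w15',scale=1.5);st()
```

```text
t 17.25 pos [0.5004 0.0573 0.2678] x [-0.002 -0.    -1.   ] y [ 0.994 -0.114 -0.002] F [ 0.6 -0.3  0.4] gap 0.587 q [ 0.07  0.3  -0.37  1.81  0.12  1.05 -0.46]
t 17.3 pos [0.5005 0.0567 0.2679] x [-0.002 -0.    -1.   ] y [ 0.993 -0.115 -0.002] F [0.1 0.8 1. ] gap 0.584 q [ 0.07  0.3  -0.37  1.81  0.12  1.05 -0.46]
```

View pics/w15.png

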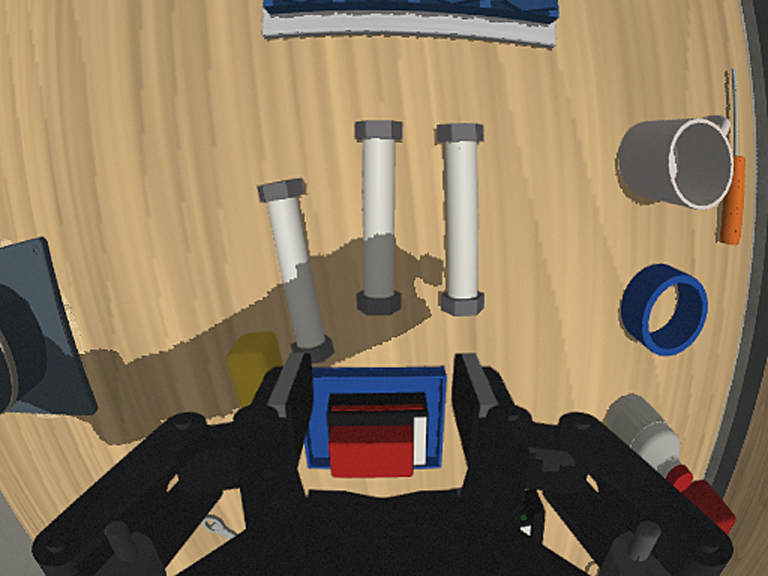

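```bash
cat > pp.py <<'E'
from m import *
def pipe(name,a,b):
    p=D(name,*a,.018);q=D(name,*b,.018);m=(p+q)/2
    print(np.round(m[:2],4),'len',round(np.linalg.norm(p-q),4),'jaw yaw',round(np.degrees(np.arctan2(p[1]-q[1],p[0]-q[0]))-90,2))
E
python3 - <<'E'
from pp import *
pipe('w15',(461,141),(462,292));pipe('w15',(379,139),(379,290));pipe('w15',(285,199),(309,339))
for u,v in ((264,37),(555,46)): P('base -y edge',D('w15',u,v,0.0))
for u,v in ((264,14),(555,20)): P('base -y edge top',D('w15',u,v,0.012))
E
```

```text
[0.5732 0.069 ] len 0.1379 jaw yaw -4.09
[0.4995 0.0786] len 0.1363 jaw yaw -6.53
[0.4186 0.0368] len 0.1353 jaw yaw 0.26
base -y edge [0.4132 0.26   0.    ]
base -y edge [0.6836 0.2268 0.    ]
base -y edge top [0.418  0.2791 0.012 ]
base -y edge top [0.6823 0.2502 0.012 ]
```

```bash
python3 -c "
from h import *
plan([(0.555,.24,.28,-7.3)],4)"
```

```text
from [0.5005 0.0567 0.2679] yaw -6.59
5 rows [[-0.24, 0.66, -3.77, 0.1], [-0.24, 0.65, -3.77, 0.1], [-0.24, 0.65, -3.77, 0.1], [-0.24, 0.64, -3.77, 0.1], [-0.24, 0.63, -3.77, 0.1]]
```

Request:
arm_command(
  steps=[
    [-0.2,0.6,-3.8,0.2,5],
    [-0.2,0.6,-3.8,0.2,5],
    [-0.2,0.6,-3.8,0.1,5],
    [-0.2,0.6,-3.8,0.1,5],
    [-0.2,0.6,-3.8,0.1,5],
    [0,0,0,0,5],
    [0,0,0,0,5],
  ],
)

```text
time: 17.88
position: [0.5531, 0.2442, 0.2777]
tcp_rot: [1.299, 1.149, -1.301]
ft_force: [-0.9, -0.5, -0.7]
finger_gap: 0.588
```

Run:
```python
from h import *
st();snap('wrist','w16',scale=1.5);st()
```

```text
t 17.88 pos [0.5531 0.2442 0.2777] x [-0.002  0.    -1.   ] y [ 0.992 -0.124 -0.002] F [-0.9 -0.5 -0.7] gap 0.588 q [-0.24  0.45 -0.39  1.55  0.18  1.18 -0.79]
t 17.93 pos [0.5531 0.2421 0.2778] x [-0.001 -0.001 -1.   ] y [ 0.992 -0.126 -0.001] F [ 0.  -0.6 -0.1] gap 0.586 q [-0.24  0.45 -0.39  1.55  0.18  1.18 -0.79]
```

View pics/w16.png

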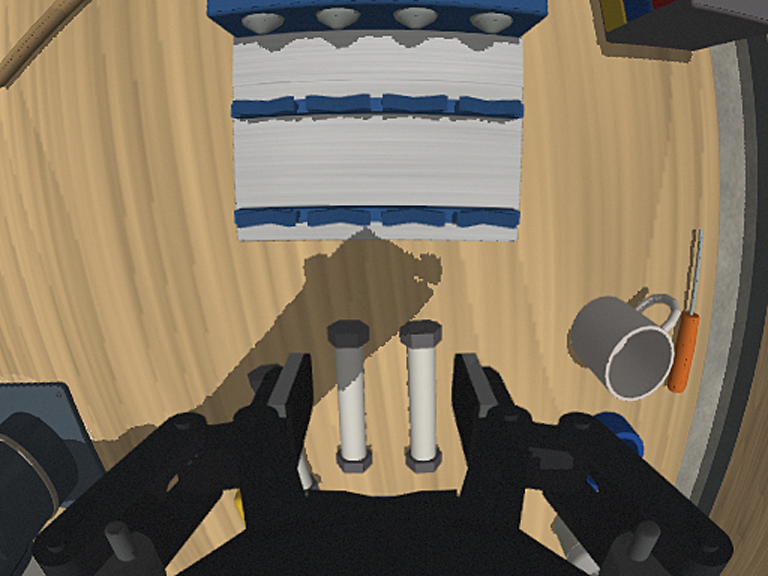

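```bash
python3 -c "
import cv2
im=cv2.imread('pics/w16_raw.png')[55:170,145:360]
cv2.imwrite('pics/c16.png',cv2.resize(im,None,fx=3.7,fy=3.7,interpolation=cv2.INTER_CUBIC))"
```

```text
(no output)
```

View pics/c16.png

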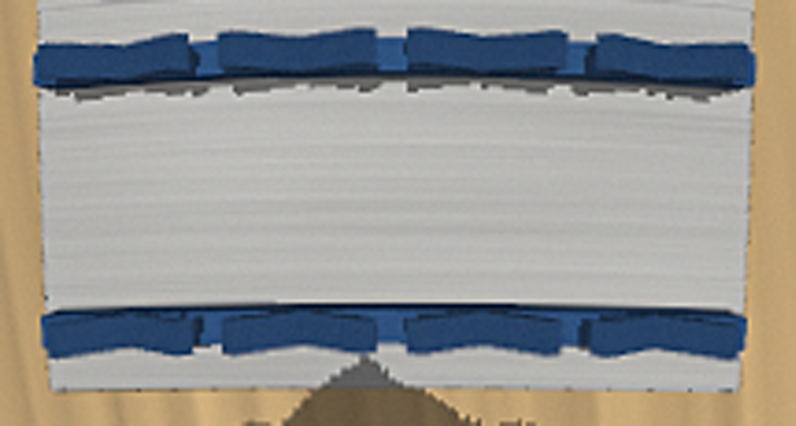

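Run:
```python
from m import *
g=lambda u,v,z:D('w16',u,v,z,3.7,(145,55))
N=[g(u,v,.061) for u,v in ((210,327),(391,325),(572,328))]
F=[g(u,v,.061) for u,v in ((206,57),(391,53),(577,57))]
for p in N+F: P('',p)
c=sum(N+F)/6; P('c',c)
d=N[2]-N[0]+F[2]-F[0];print('yaw',np.degrees(np.arctan2(d[1],d[0])),np.linalg.norm(d)/4)
e=sum(F)/3-sum(N)/3;print(np.degrees(np.arctan2(e[1],e[0]))-90,np.linalg.norm(e))
for u,v in ((52,390),(738,390)): P('base',g(u,v,0))
# cam shadow check proj
```

```text
[0.4915 0.2795 0.061 ]
 [0.5509 0.2722 0.061 ]
 [0.61   0.2643 0.061 ]
 [0.5028 0.3681 0.061 ]
 [0.5619 0.3605 0.061 ]
 [0.6211 0.353  0.061 ]
c [0.5564 0.3163 0.061 ]
yaw -7.265525462875461 0.05968256593201934
-7.182105025525999 0.08927032710608923
base [0.4108 0.2573 0.    ]
base [0.6832 0.2236 0.    ]
```

```bash
python3 -c "
from h import *
plan([(0.574,.070,.12,-3.9),(.574,.070,.003,-3.9,2.5)],4)"
```

```text
from [0.5531 0.2421 0.2778] yaw -7.22
6 rows [[2.63, 0.71, 2.8, -0.6], [2.63, 0.68, 2.81, -0.6], [2.63, 0.65, 2.82, -0.6], [2.63, 0.62, 2.82, -0.6], [2.63, 0.59, 2.83, -0.6], [2.63, 0.56, 2.83, -0.6]]
5 x [2.34, -0.0, -0.0, 0.1]
```

Request:
arm_command(
  steps=[
    [2.6,0.7,2.8,-0.6,5],
    [2.6,0.7,2.8,-0.6,5],
    [2.6,0.6,2.8,-0.6,5],
    [2.6,0.6,2.8,-0.6,5],
    [2.6,0.6,2.8,-0.6,5],
    [2.6,0.6,2.8,-0.3,5],
    [2.3,0,0,0,5],
    [2.3,0,0,0,5],
    [1,0,0,0,5],
    [0,0,0,0,5],
    [0,0,0,0,5],
  ],
)

```text
time: 18.85
position: [0.5739, 0.071, 0.0672]
tcp_rot: [1.259, 1.176, -1.26]
ft_force: [0.4, -1.0, 0.2]
finger_gap: 0.586
```

Run:
```python
from h import *
st();snap('wrist','w17',scale=1.5);st()
```

```text
t 18.85 pos [0.5739 0.071  0.0672] x [-0.001 -0.    -1.   ] y [ 0.998 -0.068 -0.   ] F [ 0.4 -1.   0.2] gap 0.586 q [ 0.01  0.64 -0.33  1.87  0.31  0.68 -0.57]
t 18.9 pos [0.5745 0.0716 0.068 ] x [ 0.001 -0.    -1.   ] y [ 0.998 -0.068  0.001] F [ 0.  -0.1  0.5] gap 0.588 q [ 0.01  0.64 -0.33  1.87  0.31  0.68 -0.57]
```

View pics/w17.png

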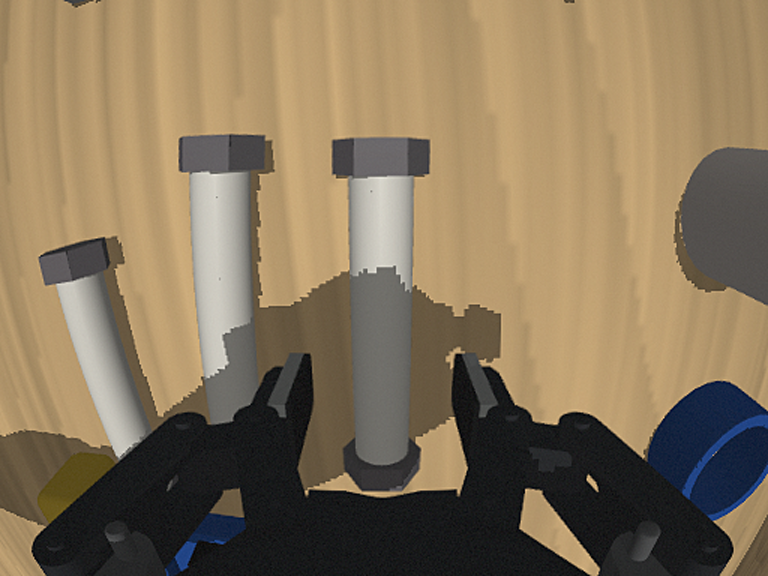

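Run:
```python
from pp import *
pipe('w17',(381,178),(383,464))
plan([(0.5745,.0716,.003,None,2.5)],4)
```

```text
[0.5731 0.062 ] len 0.1485 jaw yaw -3.49
from [0.5745 0.0716 0.068 ] yaw -3.9
3 x [2.17, -0.0, -0.0, 0.0]
```

Request:
arm_command(
  steps=[
    [2.2,0,0.3,0,5],
    [2.2,0,0,0,5],
    [1.4,0,0,0,5],
    [0.6,0,0,0,5],
    [0,0,0,0,4],
    [0,0,0,0,3],
    [0,0,0,0,2],
    [0,0,0,0,2],
    [0,0,0,0,2],
    [0,0,0,0,2],
  ],
  grip_force=50,
)

```text
time: 19.73
position: [0.5747, 0.0691, 0.0044]
tcp_rot: [1.26, 1.175, -1.257]
ft_force: [-1.2, -0.4, 7.5]
finger_gap: 0.309
```

Run:
```python
from h import *
st()
```

```text
t 19.73 pos [0.5747 0.0691 0.0044] x [ 0.002  0.    -1.   ] y [ 0.998 -0.067  0.002] F [-1.2 -0.4  7.5] gap 0.309 q [-0.02  0.73 -0.28  1.91  0.36  0.55 -0.61]
```

```bash
python3 -c "
from h import *
plan([(0.5747,.0691,.15,None),(.6497,.307,.15,-7.25)],4)"
```

```text
from [0.5747 0.0691 0.0044] yaw -3.86
4 x [-3.64, -0.0, 0.0, 0.0]
7 rows [[-0.0, 0.84, -3.46, 0.5], [-0.0, 0.81, -3.47, 0.5], [-0.0, 0.78, -3.48, 0.5], [-0.0, 0.75, -3.48, 0.5], [-0.0, 0.72, -3.49, 0.5], [-0.0, 0.69, -3.5, 0.5], [-0.0, 0.66, -3.5, 0.5]]
```

Request:
arm_command(
  steps=[
    [-2,0,0,0,2],
    [-3.6,0,0,0,2],
    [-3.6,0,0,0,2],
    [-3.6,0,0,0,2],
    [-1.8,0.8,-3,0.5,2],
    [0,0.8,-3.5,0.5,2],
    [0,0.8,-3.5,0.5,2],
    [0,0.8,-3.5,0.5,2],
    [0,0.7,-3.5,0.5,2],
    [0,0.7,-3.5,0.5,2],
    [0,0.7,-3.3,0.4,2],
    [0,0,-0.5,0,2],
  ],
)

```text
time: 20.73
position: [0.6489, 0.3138, 0.1492]
tcp_rot: [1.302, 1.154, -1.295]
ft_force: [-2.0, 0.3, -1.8]
finger_gap: 0.31
```

Request:
arm_command(
  steps=[
    [0,0,0,0,2],
    [0,0,0,0,2],
  ],
)

```text
time: 20.9
position: [0.6492, 0.3056, 0.1488]
tcp_rot: [1.301, 1.147, -1.302]
ft_force: [-0.1, -0.6, -1.0]
finger_gap: 0.31
```

Run:
```python
from h import *
st();snap('wrist','w18',scale=1.5);st()
```

```text
t 20.9 pos [0.6492 0.3056 0.1488] x [-0.    -0.001 -1.   ] y [ 0.992 -0.126 -0.   ] F [-0.1 -0.6 -1. ] gap 0.31 q [-0.33  0.72 -0.33  1.4   0.25  1.06 -0.83]
t 20.95 pos [0.6495 0.3044 0.149 ] x [-0.    -0.001 -1.   ] y [ 0.992 -0.127  0.   ] F [ 0.3 -0.3 -1.5] gap 0.309 q [-0.33  0.72 -0.33  1.4   0.25  1.06 -0.83]
```

View pics/w18.png

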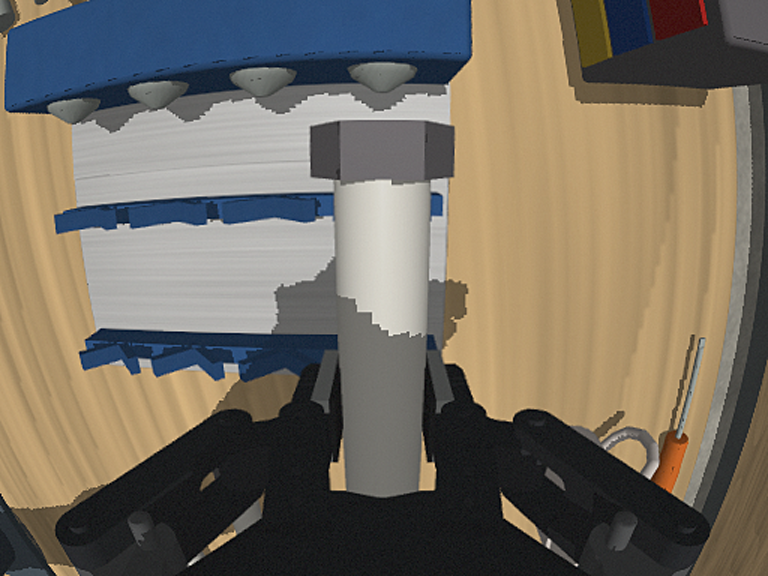

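Run:
```python
from m import *
P('plug inner',D('w18',382,182,.1626))
c=np.array([.5572,.317]);t=np.radians(-7.25);ex=np.array([np.cos(t),np.sin(t)]);ey=np.array([-ex[1],ex[0]])
for p in (D('w18',382,182,.1626)[:2],D('w18',122,214,.061)[:2],D('w18',212,211,.061)[:2],D('w18',385,77,.06)[:2],tool()[0][:2]): print(np.round([(p-c)@ex,(p-c)@ey],4))
plan([(0.6495,.3070,.055,-7.25)],2.5)
```

```text
plug inner [0.6574 0.3725 0.1626]
[0.0924 0.0677]
[-0.0586  0.0498]
[0.0004 0.0484]
[0.0938 0.1161]
[ 0.0932 -0.0008]
from [0.6495 0.3044 0.149 ] yaw -7.31
4 x [2.35, -0.01, -0.06, -0.0]
```

Request:
arm_command(
  steps=[
    [2.5,0,-0.1,0,2],
    [2.5,0,-0.1,0,2],
    [2.5,0,0,0,2],
    [1.5,0,0,0,2],
    [0.8,0,0,0,2],
    [0.4,0,0,0,2],
    [0,0,0,0,2],
    [0,0,0,0,2],
  ],
)

```text
time: 21.62
position: [0.6506, 0.3072, 0.0481]
tcp_rot: [1.304, 1.145, -1.301]
ft_force: [-0.9, 0.6, -1.4]
finger_gap: 0.307
```

Run:
```python
from h import *
st();snap('side','d18',crop=(70,210,270,360),scale=4)
```

```text
t 21.62 pos [0.6506 0.3072 0.0481] x [ 0.002  0.001 -1.   ] y [ 0.992 -0.127  0.001] F [-0.9  0.6 -1.4] gap 0.307 q [-0.34  0.82 -0.31  1.48  0.29  0.88 -0.87]
```

View pics/d18.png

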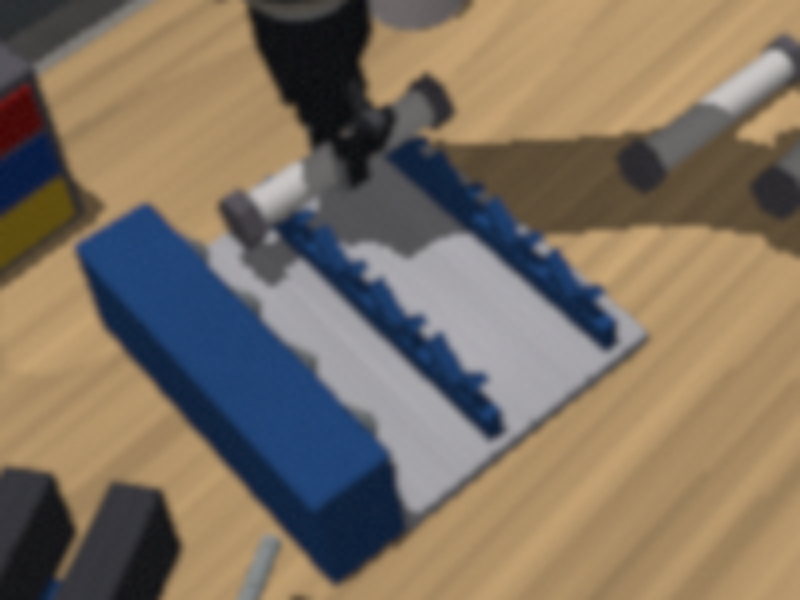

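Request:
arm_command(
  steps=[
    [0.2,0,0,0,2],
    [0.2,0,0,0,2],
    [0,0,0,0,2],
  ],
)

```text
time: 21.92
position: [0.6496, 0.3084, 0.0463]
tcp_rot: [1.303, 1.146, -1.301]
ft_force: [-9.8, -4.3, 20.3]
finger_gap: 0.308
```

Run:
```python
from h import *
st()
```

```text
t 21.92 pos [0.6496 0.3084 0.0463] x [ 0.001  0.001 -1.   ] y [ 0.992 -0.126  0.001] F [-9.8 -4.3 20.3] gap 0.308 q [-0.34  0.83 -0.31  1.49  0.29  0.87 -0.87]
```

Request:
arm_command(
  steps=[
    [-0.1,0,0,0,2.8],
    [0,0,0,0,3.5],
    [0,0,0,0,4.5],
    [0,0,0,0,4.5],
    [-1.5,0,0,0,4.5],
    [-3,0,0,0,4.5],
    [-4,0,0,0,4.5],
    [-3,0,2,0,4.5],
    [0,0,4,0,4.5],
    [0,0,4,0,4.5],
    [0,0,0,0,4.5],
    [0,0,0,0,4.5],
  ],
)

```text
time: 22.92
position: [0.638, 0.2046, 0.1593]
tcp_rot: [1.305, 1.142, -1.306]
ft_force: [0.2, 1.4, 0.7]
finger_gap: 0.525
```

Run:
```python
from h import *
st();snap('wrist','w19',scale=1.5);st()
plan([(0.5,.0755,.10,-6.4)],4)
```

```text
t 22.92 pos [0.638  0.2046 0.1593] x [ 0.001 -0.002 -1.   ] y [ 0.991 -0.132  0.001] F [0.2 1.4 0.7] gap 0.525 q [-0.18  0.64 -0.34  1.53  0.24  1.01 -0.72]
t 22.97 pos [0.6376 0.2073 0.1592] x [ 0.001 -0.    -1.   ] y [ 0.992 -0.129  0.001] F [-0.5  0.3  0.5] gap 0.527 q [-0.18  0.64 -0.34  1.53  0.24  1.01 -0.72]
from [0.6376 0.2073 0.1592] yaw -7.4
5 rows [[1.18, -2.39, 2.97, -0.2], [1.18, -2.4, 2.96, -0.2], [1.18, -2.41, 2.95, -0.2], [1.18, -2.42, 2.94, -0.2], [1.18, -2.43, 2.94, -0.2]]
```

View pics/w19.png

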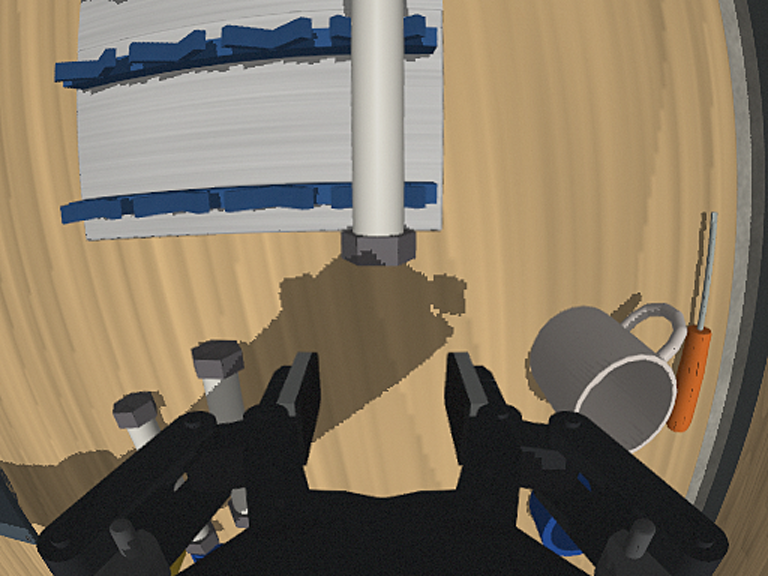

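Request:
arm_command(
  steps=[
    [1.2,-2.4,3,-0.2,5],
    [1.2,-2.4,3,-0.2,5],
    [1.2,-2.4,3,-0.2,5],
    [1.2,-2.4,2.9,-0.2,5],
    [1.2,-2.4,2.9,-0.2,5],
    [2.5,0,0,0,5],
    [0,0,0,0,5],
    [0,0,0,0,5],
  ],
)

```text
time: 23.63
position: [0.5005, 0.0775, 0.0736]
tcp_rot: [1.288, 1.158, -1.289]
ft_force: [0.6, 1.2, 0.5]
finger_gap: 0.589
```

Run:
```python
from h import *
st();snap('wrist','w20',scale=1.5);st()
```

```text
t 23.63 pos [0.5005 0.0775 0.0736] x [-0.001  0.001 -1.   ] y [ 0.994 -0.107 -0.001] F [0.6 1.2 0.5] gap 0.589 q [-0.02  0.55 -0.33  2.05  0.31  0.59 -0.67]
t 23.68 pos [0.5015 0.078  0.0744] x [ 0.001  0.001 -1.   ] y [ 0.994 -0.107  0.001] F [0.6 1.2 0. ] gap 0.587 q [-0.02  0.55 -0.33  2.05  0.31  0.59 -0.67]
```

View pics/w20.png

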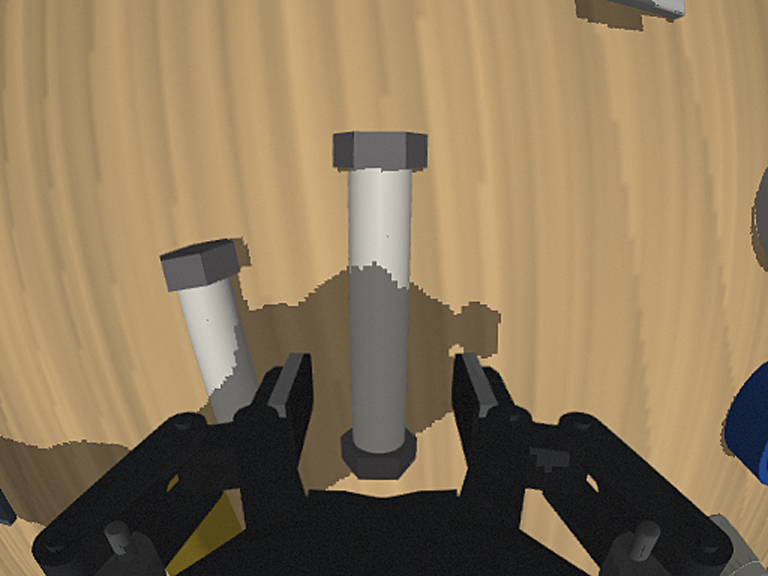

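Request:
arm_command(
  steps=[
    [2.4,0,0,0,5],
    [2.4,0,0,0,5],
    [1.6,0,0,0,5],
    [0.5,0,0,0,5],
    [0,0,0,0,4],
    [0,0,0,0,3],
    [0,0,0,0,2],
    [0,0,0,0,2],
    [0,0,0,0,2],
    [0,0,0,0,2],
  ],
)

```text
time: 24.52
position: [0.5013, 0.0765, 0.006]
tcp_rot: [1.291, 1.155, -1.287]
ft_force: [0.0, 1.1, 7.2]
finger_gap: 0.312
```

Run:
```python
from h import *
st()
p,_,_=tool()
plan([(p[0],p[1],.15,None),(.588,.3145,.15,-7.25)],4)
```

```text
t 24.52 pos [0.5013 0.0765 0.006 ] x [ 0.002  0.001 -1.   ] y [ 0.994 -0.109  0.002] F [0.  1.1 7.2] gap 0.312 q [-0.08  0.66 -0.25  2.1   0.38  0.42 -0.74]
from [0.5013 0.0765 0.006 ] yaw -6.26
4 x [-3.6, 0.0, 0.0, 0.0]
7 rows [[0.0, 0.86, -3.51, 0.1], [0.0, 0.86, -3.52, 0.1], [0.0, 0.85, -3.52, 0.1], [0.0, 0.84, -3.52, 0.1], [0.0, 0.84, -3.52, 0.1], [0.0, 0.83, -3.52, 0.1], [0.0, 0.82, -3.52, 0.1]]
```

Request:
arm_command(
  steps=[
    [-2,0,0,0,2],
    [-3.6,0,0,0,2],
    [-3.6,0,0,0,2],
    [-3.6,0,0,0,2],
    [-1.6,0.8,-3,0.1,2],
    [0,0.9,-3.5,0.2,2],
    [0,0.9,-3.5,0.2,2],
    [0,0.9,-3.5,0.2,2],
    [0,0.8,-3.5,0.1,2],
    [0,0.8,-3.5,0.1,2],
    [0,0.8,-3.3,0.1,2],
    [0,0,-0.8,0,2],
  ],
)

```text
time: 25.52
position: [0.588, 0.3197, 0.1491]
tcp_rot: [1.302, 1.152, -1.297]
ft_force: [-1.3, -0.1, -2.0]
finger_gap: 0.31
```

Request:
arm_command(
  steps=[
    [0,0,0,0,2],
    [0,0,0,0,2],
  ],
)

```text
time: 25.68
position: [0.5873, 0.313, 0.1486]
tcp_rot: [1.3, 1.147, -1.302]
ft_force: [-0.0, -0.9, -2.0]
finger_gap: 0.31
```

Run:
```python
from h import *
st();snap('wrist','w21',scale=1.5);st()
```

```text
t 25.68 pos [0.5873 0.313  0.1486] x [-0.001 -0.001 -1.   ] y [ 0.992 -0.126 -0.001] F [-0.  -0.9 -2. ] gap 0.31 q [-0.35  0.65 -0.36  1.56  0.26  0.98 -0.91]
t 25.73 pos [0.5876 0.3118 0.1487] x [-0.001 -0.002 -1.   ] y [ 0.992 -0.127 -0.   ] F [ 0.1 -0.1 -1.7] gap 0.308 q [-0.35  0.65 -0.36  1.56  0.26  0.98 -0.91]
```

View pics/w21.png

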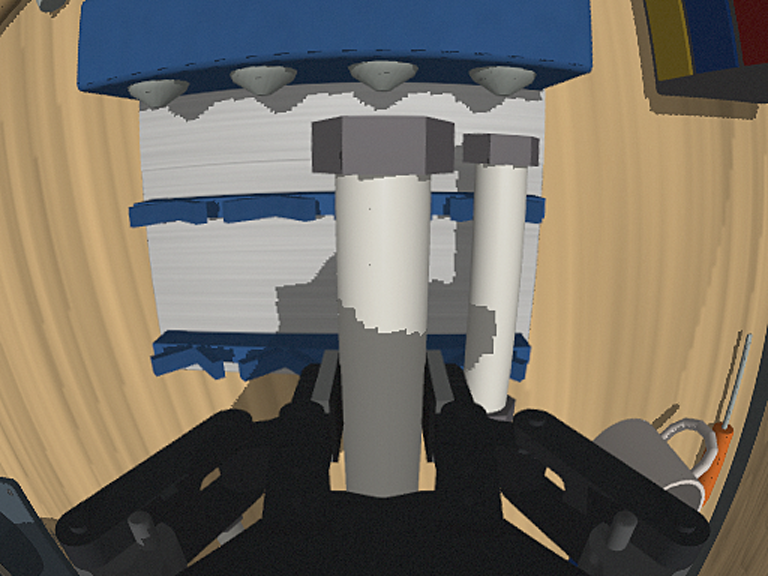

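Request:
arm_command(
  steps=[
    [2.5,0,-0.1,0,2],
    [2.5,0,0,0,2],
    [2.5,0,0,0,2],
    [1.5,0,0,0,2],
    [0.7,0,0,0,2],
    [0.3,0,0,0,2],
    [0.2,0,0,0,2],
    [0,0,0,0,2],
    [0,0,0,0,2],
  ],
)

```text
time: 26.48
position: [0.5879, 0.3134, 0.0484]
tcp_rot: [1.302, 1.146, -1.303]
ft_force: [-4.3, -2.6, 1.5]
finger_gap: 0.305
```

Run:
```python
from h import *
st()
```

```text
t 26.48 pos [0.5879 0.3134 0.0484] x [ 0. -0. -1.] y [ 0.992 -0.127  0.   ] F [-4.3 -2.6  1.5] gap 0.305 q [-0.37  0.76 -0.32  1.64  0.31  0.79 -0.96]
```

Request:
arm_command(
  steps=[
    [0.2,0,0,0,2],
    [0,0,0,0,2],
    [-0.1,0,0,0,2.8],
    [0,0,0,0,3.5],
    [0,0,0,0,4.5],
    [0,0,0,0,4.5],
    [-1.5,0,0,0,4.5],
    [-3,0,0,0,4.5],
    [-4,0,0,0,4.5],
    [-3,0,2,0,4.5],
    [0,0,4,0,4.5],
    [0,0,4,0,4.5],
  ],
)

```text
time: 27.48
position: [0.5764, 0.2164, 0.1634]
tcp_rot: [1.305, 1.147, -1.295]
ft_force: [1.2, -1.2, -0.4]
finger_gap: 0.528
```

Run:
```python
from h import *
st();snap('wrist','w22',scale=1.5);st()
plan([(0.4186,.0368,.14,0.3)],4)
```

```text
t 27.48 pos [0.5764 0.2164 0.1634] x [ 0.005  0.003 -1.   ] y [ 0.992 -0.124  0.005] F [ 1.2 -1.2 -0.4] gap 0.528 q [-0.2   0.57 -0.37  1.69  0.25  0.93 -0.79]
t 27.53 pos [0.5759 0.2038 0.1617] x [ 0.001 -0.007 -1.   ] y [ 0.991 -0.134  0.002] F [ -1.3 -10.   -2.2] gap 0.529 q [-0.19  0.56 -0.37  1.69  0.25  0.93 -0.79]
from [0.5759 0.2038 0.1617] yaw -7.68
6 rows [[0.36, -2.23, 3.11, -1.3], [0.36, -2.3, 3.06, -1.3], [0.36, -2.37, 3.0, -1.3], [0.36, -2.43, 2.95, -1.3], [0.36, -2.5, 2.89, -1.3], [0.36, -2.56, 2.84, -1.3]]
```

View pics/w22.png

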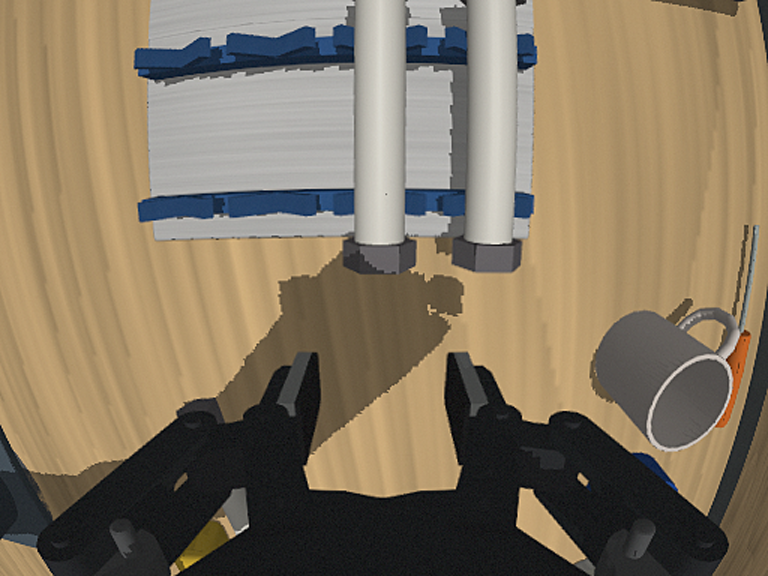

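Request:
arm_command(
  steps=[
    [0.4,-2.2,3,-1.3,5],
    [0.4,-2.3,2.9,-1.3,5],
    [0.4,-2.4,2.8,-1.3,5],
    [0.4,-2.4,2.8,-1.3,5],
    [0.4,-2.5,2.8,-1.3,5],
    [0.4,-2.6,2.6,-1.3,5],
    [0,0,0,0,5],
    [0,0,0,0,5],
    [0,0,0,0,5],
  ],
)

```text
time: 28.28
position: [0.4209, 0.0569, 0.1374]
tcp_rot: [1.204, 1.212, -1.201]
ft_force: [0.7, -0.4, -0.3]
finger_gap: 0.583
```

Run:
```python
from h import *
st();snap('wrist','w23',scale=1.5);st()
```

```text
t 28.28 pos [0.4209 0.0569 0.1374] x [ 0.002  0.001 -1.   ] y [1.    0.008 0.002] F [ 0.7 -0.4 -0.3] gap 0.583 q [ 0.08  0.36 -0.43  2.18  0.25  0.64 -0.52]
t 28.33 pos [0.4211 0.0574 0.1373] x [ 0.002  0.001 -1.   ] y [1.    0.009 0.002] F [-0.7  0.3  0. ] gap 0.586 q [ 0.08  0.36 -0.43  2.18  0.25  0.64 -0.52]
```

View pics/w23.png

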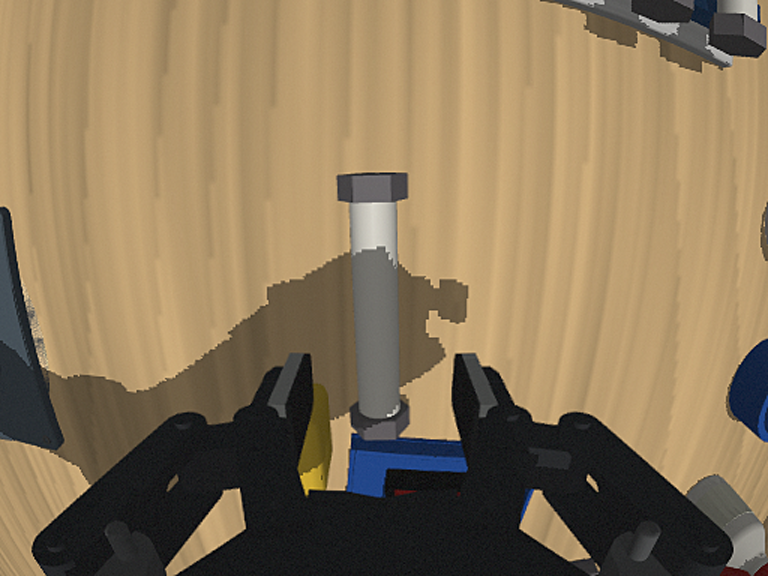

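Run:
```python
from pp import *
pipe('w23',(373,203),(380,406))
for z in (.0,.03,.04): P('tape edge',D('w23',313,400,z));
P('t2',D('w23',328,395,0.0)); P('t3',D('w23',325,490,0.0))
```

```text
[0.4178 0.0357] len 0.1364 jaw yaw 2.19
tape edge [ 0.3713 -0.0397  0.    ]
tape edge [ 0.3765 -0.0213  0.03  ]
tape edge [ 0.3782 -0.0151  0.04  ]
t2 [ 0.3826 -0.0351  0.    ]
t3 [ 0.3753 -0.1298  0.    ]
```

Run:
```python
from h import *
plan([(.4175,.050,.10,2.0),(.4175,.05,.005,2.0,2.4)])
```

```text
from [0.4211 0.0574 0.1373] yaw 0.54
1 x [3.73, -0.37, 0.74, -1.5]
4 x [2.38, -0.0, -0.0, 0.0]
```

Request:
arm_command(
  steps=[
    [2,-0.2,0.4,-0.8,5],
    [1.7,-0.2,0.3,-0.7,5],
    [2.4,0,0,0,5],
    [2.4,0,0,0,5],
    [0,0,0,0,5],
    [0,0,0,0,5],
  ],
)

```text
time: 28.83
position: [0.4159, 0.0504, 0.0514]
tcp_rot: [1.181, 1.228, -1.183]
ft_force: [-0.8, -0.2, -0.1]
finger_gap: 0.586
```

Run:
```python
from h import *
st();snap('wrist','w24',scale=1.5);st()
```

```text
t 28.83 pos [0.4159 0.0504 0.0514] x [-0.002 -0.    -1.   ] y [ 0.999  0.037 -0.002] F [-0.8 -0.2 -0.1] gap 0.586 q [-0.01  0.51 -0.32  2.28  0.41  0.4  -0.63]
t 28.88 pos [0.4164 0.0504 0.0522] x [-0.  0. -1.] y [ 0.999  0.037 -0.   ] F [0.6 0.4 0.4] gap 0.587 q [-0.01  0.51 -0.32  2.28  0.41  0.4  -0.63]
```

View pics/w24.png

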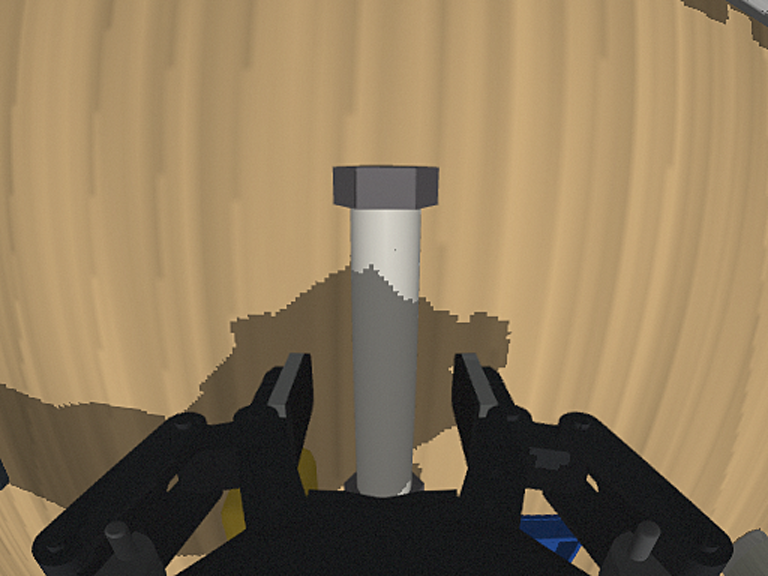

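Request:
arm_command(
  steps=[
    [1.8,0,0,0,5],
    [1.7,0,0,0,5],
    [1.2,0,0,0,5],
    [0,0,0,0,5],
    [0,0,0,0,5],
  ],
)

```text
time: 29.3
position: [0.4165, 0.0498, 0.0057]
tcp_rot: [1.183, 1.225, -1.182]
ft_force: [0.2, -0.3, -0.1]
finger_gap: 0.588
```

Run:
```python
from h import *
st()
```

```text
t 29.3 pos [0.4165 0.0498 0.0057] x [ 0.001 -0.    -1.   ] y [0.999 0.036 0.001] F [ 0.2 -0.3 -0.1] gap 0.588 q [-0.09  0.61 -0.21  2.32  0.49  0.25 -0.7 ]
```

Request:
arm_command(
  steps=[
    [0,0,0,0,4],
    [0,0,0,0,3],
    [0,0,0,0,2],
    [0,0,0,0,2],
    [0,0,0,0,2],
    [0,0,0,0,2],
    [-2,0,0,0,2],
    [-3.5,0,0,0,2],
    [-3.5,0,0,0,2],
    [-3.5,0,0,0,2],
    [-2,0,0,0,2],
    [0,0,0,0,2],
  ],
)

```text
time: 30.3
position: [0.4177, 0.0497, 0.1542]
tcp_rot: [1.187, 1.22, -1.178]
ft_force: [0.2, -0.7, -2.3]
finger_gap: 0.307
```

Run:
```python
from h import *
st()
plan([(.4665,.340,.15,-7.25)],3.6)
```

```text
t 30.3 pos [0.4177 0.0497 0.1542] x [ 0.007  0.001 -1.   ] y [0.999 0.035 0.007] F [ 0.2 -0.7 -2.3] gap 0.307 q [ 0.14  0.33 -0.49  2.17  0.25  0.68 -0.48]
from [0.4177 0.0497 0.1542] yaw 1.99
9 rows [[0.05, 0.65, -3.2, 1.0], [0.05, 0.6, -3.22, 1.0], [0.05, 0.54, -3.23, 1.0], [0.05, 0.49, -3.23, 1.0], [0.05, 0.43, -3.24, 1.0], [0.05, 0.37, -3.25, 1.0], [0.05, 0.32, -3.26, 1.0], [0.05, 0.26, -3.26, 1.0], [0.05, 0.2, -3.26, 1.0]]
```

Request:
arm_command(
  steps=[
    [0,0.6,-3.2,1,2],
    [0,0.6,-3.2,1,2],
    [0,0.5,-3.2,1,2],
    [0,0.5,-3.2,1,2],
    [0,0.4,-3.2,1,2],
    [0,0.4,-3.2,1,2],
    [0,0.3,-3.2,1,2],
    [0,0.3,-3.2,1,2],
    [0,0.3,-3,1.2,2],
    [0,0,-0.4,0,2],
    [0,0,0,0,2],
    [0,0,0,0,2],
  ],
)

```text
time: 31.3
position: [0.4643, 0.3371, 0.1491]
tcp_rot: [1.299, 1.147, -1.302]
ft_force: [0.7, -0.2, -1.8]
finger_gap: 0.306
```

Run:
```python
from h import *
st();snap('wrist','w25',scale=1.5);st()
```

```text
t 31.3 pos [0.4643 0.3371 0.1491] x [-0.001 -0.002 -1.   ] y [ 0.992 -0.124 -0.001] F [ 0.7 -0.2 -1.8] gap 0.306 q [-0.43  0.54 -0.42  1.8   0.28  0.86 -1.11]
t 31.35 pos [0.4646 0.3364 0.1493] x [-0.001 -0.002 -1.   ] y [ 0.992 -0.125 -0.001] F [ 0.2 -0.8 -1.2] gap 0.305 q [-0.43  0.53 -0.42  1.8   0.28  0.86 -1.11]
```

View pics/w25.png

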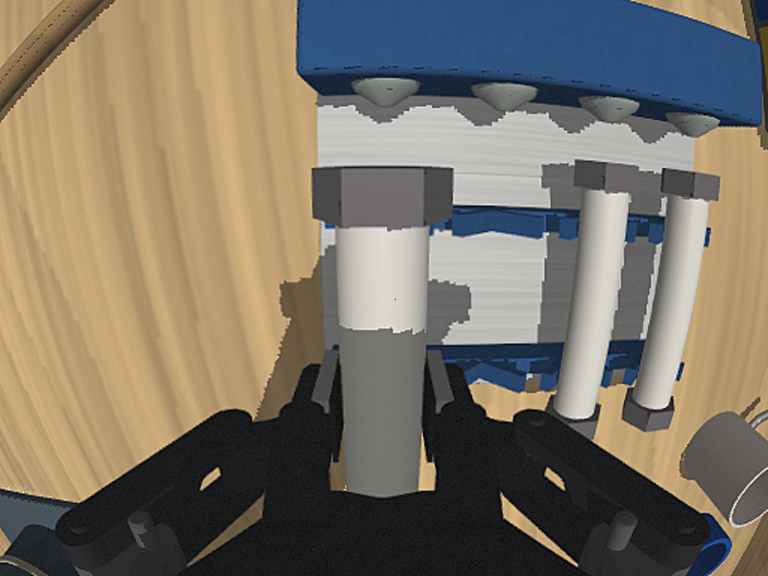

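Run:
```python
from m import *
c=np.array([.5572,.317]);t=np.radians(-7.25);ex=np.array([np.cos(t),np.sin(t)]);ey=np.array([-ex[1],ex[0]])
z=.1493-.0057+.018
for p in (D('w25',382,229,z)[:2],D('w25',387,92,.06)[:2],tool()[0][:2]): print(np.round([(p-c)@ex,(p-c)@ey],4))
```

```text
[-0.095   0.0618]
[-0.0928  0.116 ]
[-0.0943  0.0075]
```

Request:
arm_command(
  steps=[
    [1.5,0.1,-0.5,0,2],
    [2.5,0,-0.3,0,2],
    [2.5,0,0,0,2],
    [1.8,0,0,0,2],
    [1,0,0,0,2],
    [0.5,0,0,0,2],
    [0.2,0,0,0,2],
    [0,0,0,0,2],
    [0,0,0,0,2],
  ],
)

```text
time: 32.1
position: [0.4675, 0.346, 0.0509]
tcp_rot: [1.302, 1.147, -1.3]
ft_force: [0.1, -0.2, -1.1]
finger_gap: 0.307
```

Run:
```python
from h import *
st()
```

```text
t 32.1 pos [0.4675 0.346  0.0509] x [ 0.001  0.001 -1.   ] y [ 0.992 -0.125  0.001] F [ 0.1 -0.2 -1.1] gap 0.307 q [-0.49  0.67 -0.36  1.87  0.36  0.66 -1.19]
```

Request:
arm_command(
  steps=[
    [0.2,0,0,0,2],
    [0.2,0,0,0,2],
    [0,0,0,0,2],
    [0,0,0,0,2],
  ],
)

```text
time: 32.43
position: [0.4668, 0.3466, 0.048]
tcp_rot: [1.302, 1.148, -1.299]
ft_force: [-5.1, -1.1, 16.0]
finger_gap: 0.308
```

Run:
```python
from h import *
st()
```

```text
t 32.43 pos [0.4668 0.3466 0.048 ] x [ 0.001  0.001 -1.   ] y [ 0.992 -0.124  0.001] F [-5.1 -1.1 16. ] gap 0.308 q [-0.49  0.67 -0.36  1.88  0.37  0.65 -1.2 ]
```

Seated at the expected height. I release, rise and back off.

Request:
arm_command(
  steps=[
    [-0.1,0,0,0,2.8],
    [0,0,0,0,3.5],
    [0,0,0,0,4.5],
    [0,0,0,0,4.5],
    [-1.5,0,0,0,4.5],
    [-3,0,0,0,4.5],
    [-4,0,0,0,4.5],
    [-4,0,2,0,4.5],
    [-3,0,4,0,4.5],
    [0,0,4,0,4.5],
    [0,0,0,0,4.5],
    [0,0,0,0,4.5],
  ],
)

```text
time: 33.43
position: [0.4559, 0.2519, 0.1946]
tcp_rot: [1.303, 1.144, -1.303]
ft_force: [1.0, -0.2, -0.2]
finger_gap: 0.535
```

Run:
```python
from h import *
snap('wrist','w26',scale=1.5);st();snap('scene','s26',scale=1.5);snap('side','d26',crop=(70,150,350,360),scale=2.8)
```

```text
t 33.48 pos [0.4557 0.2538 0.1944] x [ 0.001 -0.    -1.   ] y [ 0.992 -0.127  0.001] F [0.3 1.5 0.6] gap 0.528 q [-0.28  0.41 -0.45  1.88  0.23  0.9  -0.97]
```

View pics/w26.png

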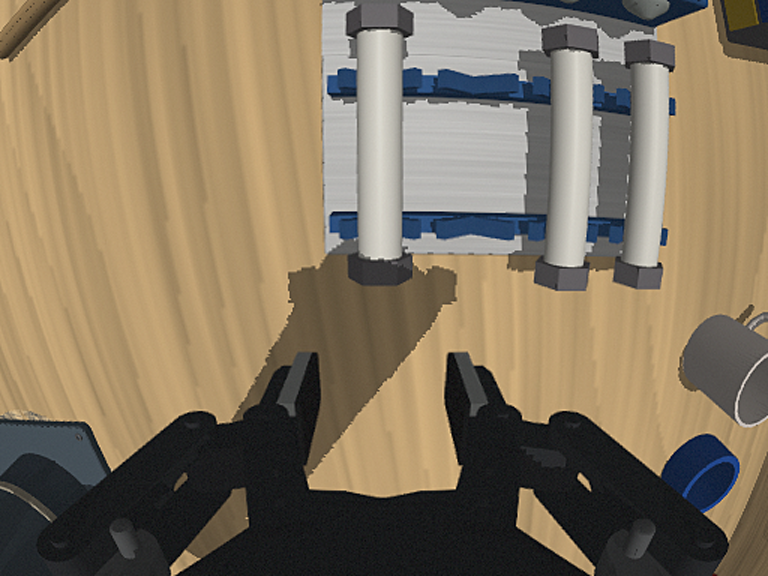

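View pics/d26.png

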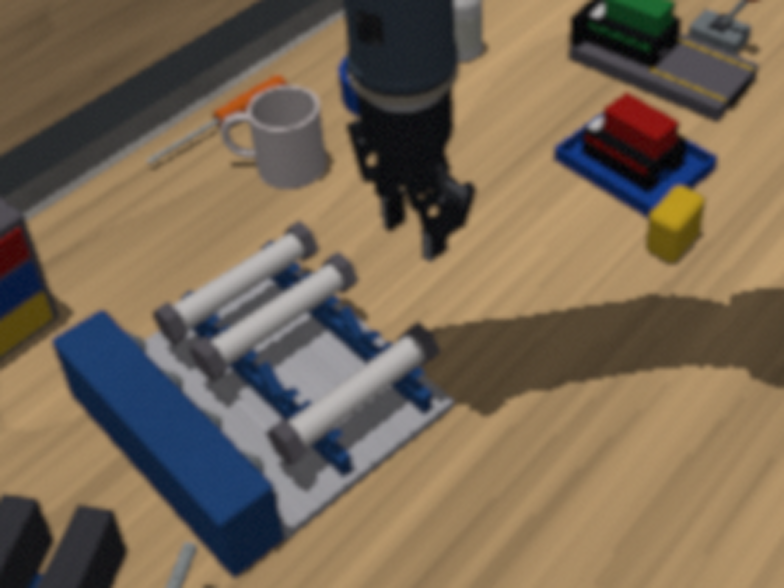

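View pics/s26.png

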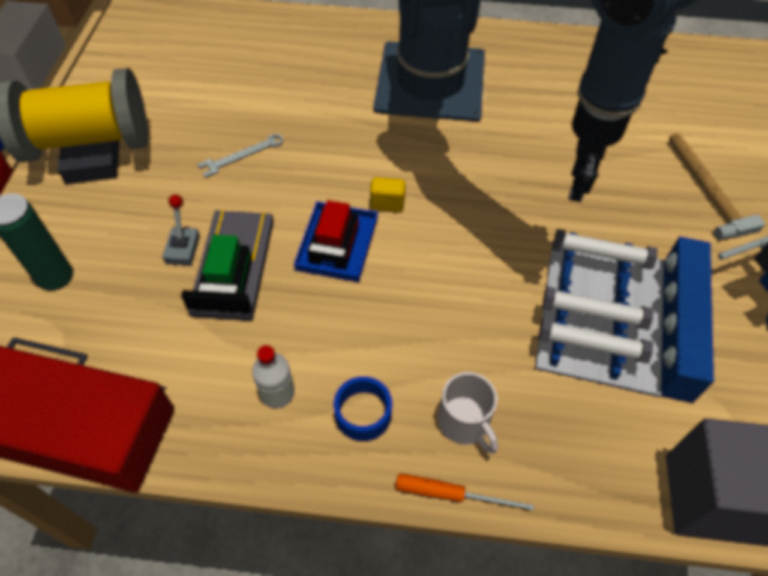

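Run:
```python
from m import *
c=np.array([.5572,.317]);t=np.radians(-7.25);ex=np.array([np.cos(t),np.sin(t)]);ey=np.array([-ex[1],ex[0]])
for p in ((380,32),(381,257),(572,52),(565,263),(651,66),(642,264)):
    q=D('w26',*p,.06)[:2]; print(np.round([(q-c)@ex,(q-c)@ey],4))
plan([(.48,0,.26,-50),(.43,-.38,.26,-87)],4)
```

```text
[-0.0933  0.0757]
[-0.0929 -0.0667]
[0.0305 0.0719]
[ 0.0314 -0.0698]
[0.0933 0.0726]
[ 0.0951 -0.0695]
from [0.4554 0.2555 0.194 ] yaw -7.13
7 rows [[-0.94, 0.8, 3.58, 6.1], [-0.94, 1.18, 3.47, 6.1], [-0.94, 1.54, 3.33, 6.1], [-0.94, 1.88, 3.15, 6.1], [-0.94, 2.21, 2.93, 6.1], [-0.94, 2.51, 2.68, 6.1], [-0.94, 2.78, 2.39, 6.1]]
10 rows [[-0.0, 2.58, 2.83, 3.7], [-0.0, 2.76, 2.66, 3.7], [-0.0, 2.92, 2.48, 3.7], [-0.0, 3.08, 2.28, 3.7], [-0.0, 3.22, 2.08, 3.7], [-0.0, 3.35, 1.87, 3.7], [-0.0, 3.46, 1.65, 3.7], [-0.0, 3.56, 1.42, 3.7], [-0.0, 3.64, 1.19, 3.7], [-0.0, 3.71, 0.95, 3.7]]
```

Request:
arm_command(
  steps=[
    [-0.9,0.8,3.5,6,0],
    [-0.9,1.2,3.4,6,0],
    [-0.9,1.5,3.3,6,0],
    [-0.9,1.9,3.1,6,0],
    [-0.9,2.2,2.9,6,0],
    [-0.9,2.5,2.7,6,0],
    [-0.9,2.8,2.4,6,0],
    [0,2.6,2.8,3.7,0],
    [0,2.8,2.7,3.7,0],
    [0,2.9,2.5,3.7,0],
    [0,3.1,2.3,3.7,0],
    [0,3.2,2.1,3.7,0],
  ],
)

```text
time: 34.58
position: [0.459, -0.1904, 0.2568]
tcp_rot: [2.008, 0.396, -2.008]
ft_force: [-0.0, 0.9, 0.5]
finger_gap: 0.001
```

Request:
arm_command(
  steps=[
    [0,3.3,1.9,3.7,0],
    [0,3.5,1.6,3.7,0],
    [0,3.6,1.4,3.7,0],
    [0,3.6,1.2,3.7,0],
    [0,3.7,1,3.7,0],
    [0,0,0,0,0],
    [0,0,0,0,0],
    [0,0,0,0,0],
  ],
)

```text
time: 35.25
position: [0.4365, -0.3783, 0.2563]
tcp_rot: [2.186, 0.077, -2.188]
ft_force: [-0.1, 1.0, -0.1]
finger_gap: -0.003
```

Run:
```python
from h import *
st();snap('wrist','w27',scale=1.5);st()
```

```text
t 35.25 pos [ 0.4365 -0.3783  0.2563] x [-0.001  0.001 -1.   ] y [ 0.069 -0.998 -0.002] F [-0.1  1.  -0.1] gap -0.003 q [ 0.6   0.41  0.06  1.67 -0.03  1.07 -0.84]
t 35.3 pos [ 0.4368 -0.3778  0.2566] x [-0.     0.001 -1.   ] y [ 0.07  -0.998 -0.001] F [ 0.4 -0.3 -0.1] gap -0.0 q [ 0.59  0.41  0.06  1.67 -0.03  1.07 -0.84]
```

View pics/w27.png

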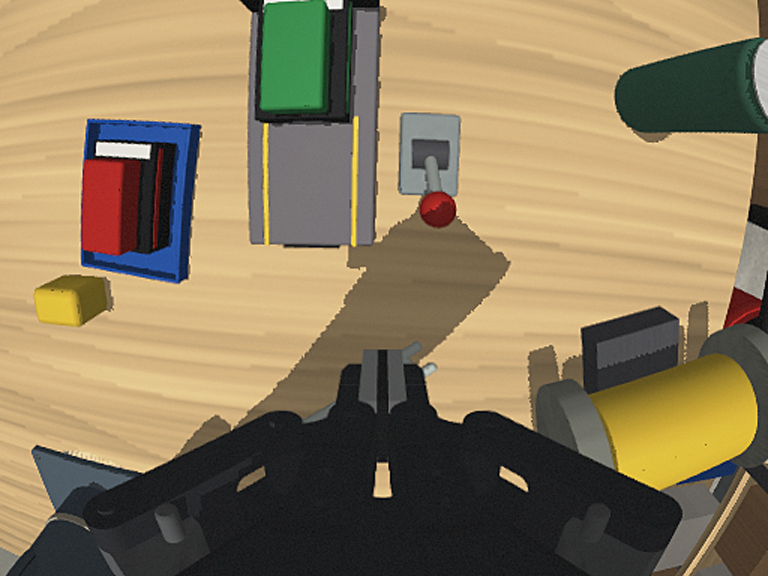

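Run:
```python
from m import *
b=D('w27',437,210,.092);P('ball',b)
for u,v,z in ((560,390,.12),(545,430,.15),(585,330,.05),(540,400,.05)): P('grinder',D('w27',u,v,z))
plan([(b[0]-.045,b[1],.25,-87),(b[0]-.045,b[1],.083,-87,3.5)],4)
```

```text
ball [ 0.4769 -0.4139  0.092 ]
grinder [ 0.3554 -0.5198  0.12  ]
grinder [ 0.3393 -0.5009  0.15  ]
grinder [ 0.3785 -0.5675  0.05  ]
grinder [ 0.3049 -0.5382  0.05  ]
from [ 0.4368 -0.3778  0.2566] yaw -85.97
1 x [0.66, 3.57, 0.74, 1.0]
5 x [3.34, -0.0, -0.0, 0.0]
```

Request:
arm_command(
  steps=[
    [0.6,3.6,0.5,1,0],
    [3.3,0,0,0,0],
    [3.3,0,0,0,0],
    [3.3,0,0,0,0],
    [3.3,0,0,0,0],
    [3.3,0,0,0,0],
    [0,0,0,0,0],
    [0,0,0,0,0],
  ],
)

```text
time: 35.97
position: [0.4332, -0.4138, 0.0854]
tcp_rot: [2.194, 0.06, -2.199]
ft_force: [-0.1, 0.6, 0.4]
finger_gap: -0.001
```

Run:
```python
from h import *
st();snap('wrist','w28',scale=1.5);st()
```

```text
t 35.97 pos [ 0.4332 -0.4138  0.0854] x [-0.002  0.003 -1.   ] y [ 0.052 -0.999 -0.003] F [-0.1  0.6  0.4] gap -0.001 q [ 0.65  0.63  0.05  1.81 -0.04  0.71 -0.79]
t 36.02 pos [ 0.434  -0.415   0.0872] x [ 0.  0. -1.] y [ 0.051 -0.999 -0.   ] F [-0.7 -1.  -0.1] gap 0.003 q [ 0.66  0.62  0.05  1.81 -0.04  0.71 -0.79]
```

View pics/w28.png

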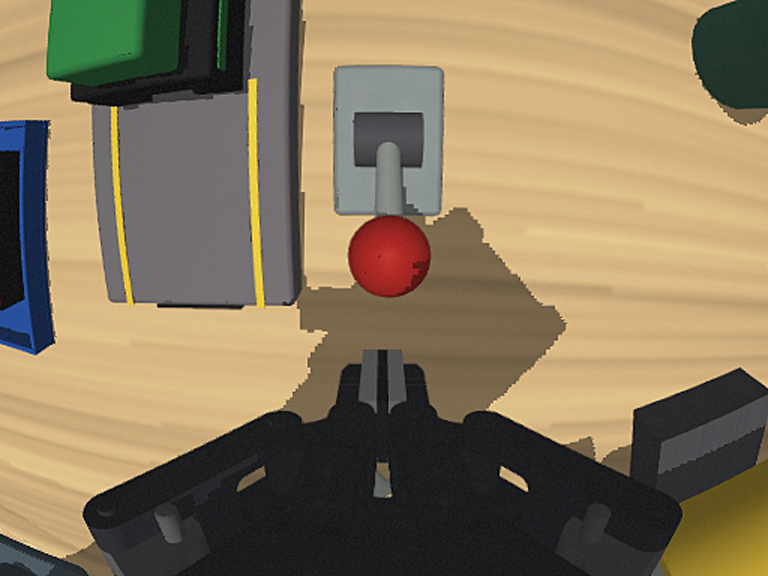

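Request:
arm_command(
  steps=[
    [0,0.2,-1,0,0],
    [0,0,-1.5,0,0],
    [0,0,-1.5,0,0],
    [0,0,-1.5,0,0],
    [0,0,-1.5,0,0],
    [0,0,-1.2,0,0],
    [0,0,-0.8,0,0],
    [0,0,0,0,0],
  ],
)

```text
time: 36.68
position: [0.5263, -0.4129, 0.088]
tcp_rot: [2.198, 0.055, -2.19]
ft_force: [-0.7, 0.0, -0.7]
finger_gap: 0.007
```

Run:
```python
from h import *
st()
```

```text
t 36.68 pos [ 0.5263 -0.4129  0.088 ] x [ 0.004 -0.001 -1.   ] y [ 0.052 -0.999  0.002] F [-0.7  0.  -0.7] gap 0.007 q [ 0.56  0.7   0.06  1.62 -0.05  0.82 -0.88]
```

Request:
arm_command(
  steps=[
    [0,0,-0.4,0,0],
    [0,0,-0.4,0,0],
    [0,0,0,0,0],
  ],
)

```text
time: 36.93
position: [0.5306, -0.4133, 0.0866]
tcp_rot: [2.196, 0.054, -2.197]
ft_force: [-1.0, -0.1, -0.0]
finger_gap: 0.001
```

Run:
```python
from h import *
st()
```

```text
t 36.93 pos [ 0.5306 -0.4133  0.0866] x [-0.001 -0.    -1.   ] y [ 0.049 -0.999  0.   ] F [-1.  -0.1 -0. ] gap 0.001 q [ 0.56  0.71  0.06  1.6  -0.05  0.83 -0.88]
```

Request:
arm_command(
  steps=[
    [0,0,-0.4,0,0],
    [0,0,-0.4,0,0],
    [0,0,0,0,0],
  ],
)

```text
time: 37.18
position: [0.5315, -0.4135, 0.0857]
tcp_rot: [2.186, 0.053, -2.212]
ft_force: [-22.0, 2.0, 11.0]
finger_gap: -0.002
```

Run:
```python
from h import *
st(); snap('wrist','w29',scale=1.5)
```

```text
t 37.18 pos [ 0.5315 -0.4135  0.0857] x [-0.012  0.002 -1.   ] y [ 0.046 -0.999 -0.003] F [-22.   2.  11.] gap -0.002 q [ 0.55  0.72  0.06  1.59 -0.05  0.84 -0.89]
```

View pics/w29.png

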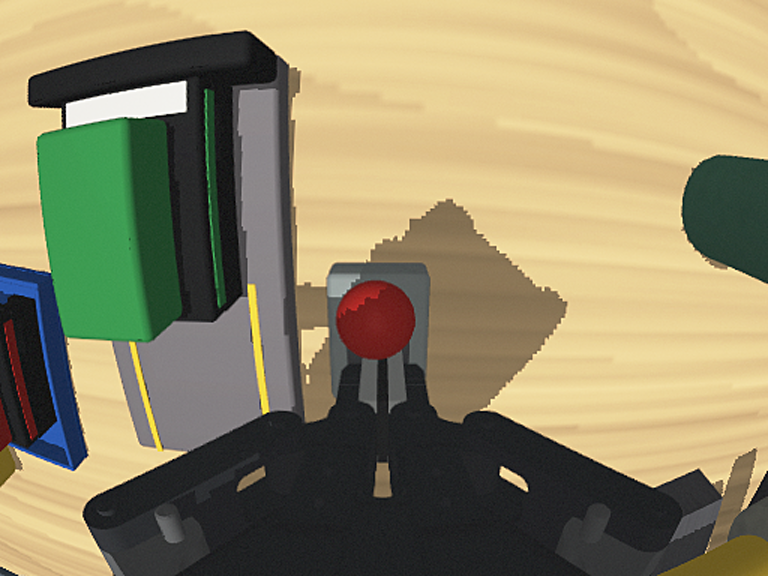

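The lever is hard against its "on" limit at 22 N. I back off, rise and check everything.

Request:
arm_command(
  steps=[
    [0,0,1.5,0,0],
    [0,0,3,0,0],
    [0,0,3,0,0],
    [-3,0,0,0,0],
    [-4,0,0,0,0],
    [-4,0,0,0,0],
    [-4,0,0,0,0],
    [-2,0,0,0,0],
    [0,-3,0,0,0],
    [0,-3,0,0,0],
    [0,0,0,0,0],
    [0,0,0,0,0],
  ],
)

```text
time: 38.23
position: [0.4615, -0.3549, 0.2568]
tcp_rot: [2.196, 0.057, -2.194]
ft_force: [-0.6, -1.5, -0.9]
finger_gap: 0.0
```

Run:
```python
from h import *
st(); snap('wrist','w30',scale=1.5);snap('scene','s30',scale=1.5);snap('side','d30',scale=1.5)
```

```text
t 38.23 pos [ 0.4615 -0.3549  0.2568] x [ 0.001  0.    -1.   ] y [ 0.052 -0.999 -0.   ] F [-0.6 -1.5 -0.9] gap 0.0 q [ 0.53  0.41  0.06  1.66 -0.03  1.07 -0.91]
```

View pics/w30.png

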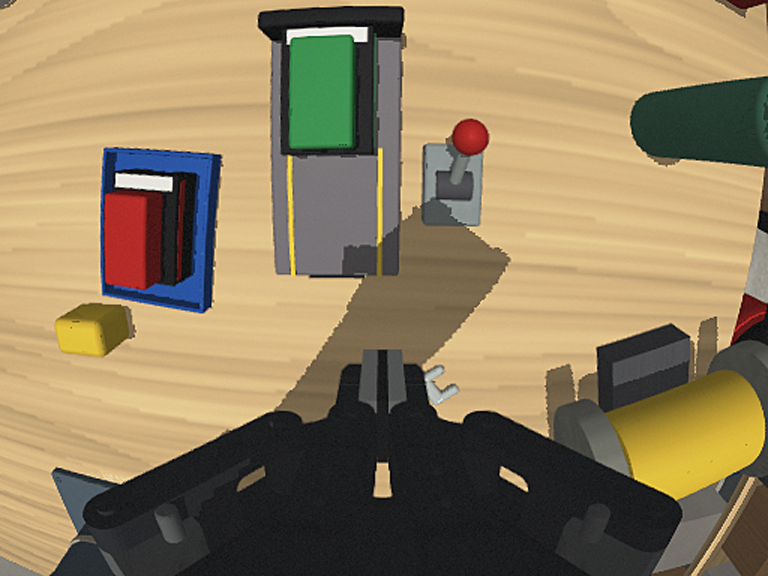

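View pics/s30.png

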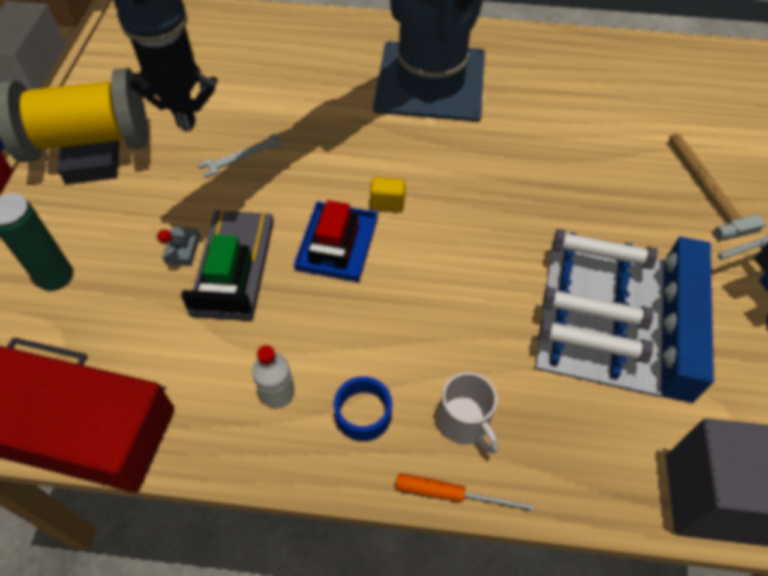

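View pics/d30.png

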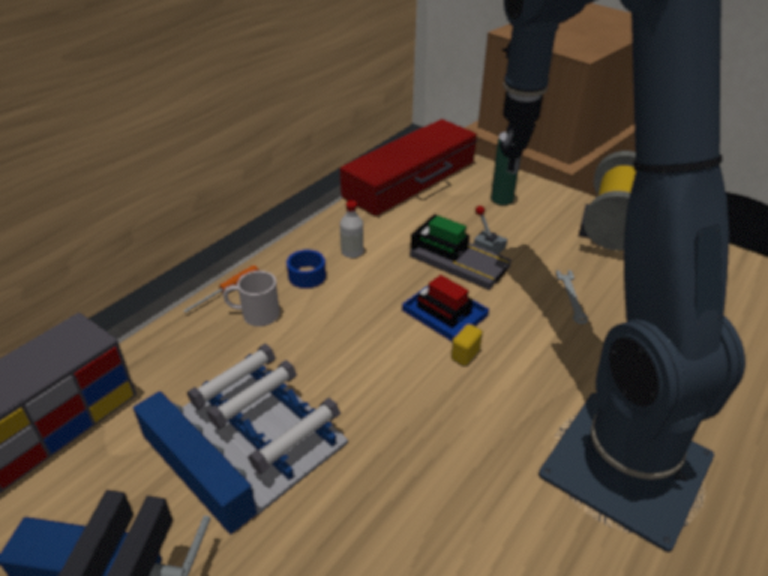

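Run:
```python
from m import *
P('stop',(D('w14',305,158,.07)+D('w14',456,158,.07))/2)
P('stop flat',(D('w3',316,165,.07)+D('w3',467,167,.07))/2)
P('rear fresh',(D('w14',345,298,.097)+D('w14',408,299,.097))/2)
P('rear flat',(D('w3',359,308,.097)+D('w3',421,309,.097))/2)
import cv2
a=cv2.imread('pics/w14_raw.png')[85:210,200:310];b=cv2.imread('pics/w3_raw.png')[90:215,207:317]
cv2.imwrite('pics/cmp.png',cv2.resize(np.hstack([a,b]),None,fx=3.5,fy=3.5,interpolation=cv2.INTER_CUBIC))
```

```text
stop [ 0.6383 -0.3076  0.07  ]
stop flat [ 0.6391 -0.3074  0.07  ]
rear fresh [ 0.5422 -0.31    0.097 ]
rear flat [ 0.5417 -0.3118  0.097 ]
```

View pics/cmp.png

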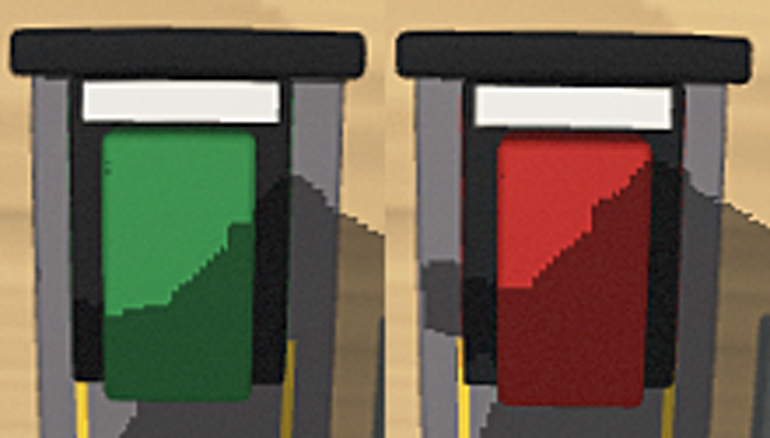

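The fresh battery sits in the same place the flat one did when home, to within about 1 mm. The lever is on and all three pipes are seated, so I hand the job in.

```bash
python3 -c "
from h import *
bot.close_job(); st()"
```

```text
the job is handed in; nothing more can be done
the job is handed in; nothing more can be done
```

The job is done and handed in, after about 38 s of the 210 s allowed. In order, I:
1. switched the deburrer off at the lever;
2. laid the flat battery upright in the tray;
3. slid the fresh battery onto the rail against the stop;
4. laid the three pipes present in notch pairs 3, 2 and 0;
5. switched it back on and backed the arm away.

**Fresh battery:** it held firm against the stop under about 27 N, which is more than the detent needs. In the pictures it stands within about 1 mm of where the flat one stood when home. I never saw the click itself, because I could not read the detent joint directly.

**Pipes:** each came down at the expected seating height with its end plugs outside the plates. Pipe 0 sits about 4 mm off centre along its length, within the 16 mm of room each way.

**Lever:** it was pushed to its stop both times, about 18 N at off and 22 N at on. It ended back in its starting "on" position.

**Other items:** the tape measure, tape roll, glue bottle and mug look unmoved in the last pictures. I noticed neither a knock to the fresh battery nor a grip slip. No check failed.

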